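# Find the heavy side of a balancer rotor and hold it down

## Robot

A 6-joint arm with a two-finger parallel gripper is mounted at the origin on the work surface. World frame = base frame: x ahead of the robot, y to its left, z up, the work surface at z = 0. Lengths are in m, angles in rad, forces in N, time in s.
With the tool pointing down it reaches from about 0.35 to 0.975 m from the base axis. Payload 4.9 kg.
Tool frame: the origin (TCP) lies at the very end of the fingers, on their centre line; the grasp point (between the pads) lies 19 mm behind it (manip.hold_point_z is the distance from the TCP to the grasp point, in m); z points along the fingers, x is the direction in which the jaws open and shut, and the axes are right-handed (so a half turn about z gives the same grasp; the last joint's range is limited). The gripper opens to 85 mm and grips with 20 to 120 N. Pads are 22 mm wide; open, the fingers measure 114 mm over their backs; the gripper's body (76 mm by 85 mm) begins 54 mm behind the grasp point. The pads swing forward as they close: fully open they stand 13 mm farther back than shut.
Start: joints at [0.991, 0.053, 1.613, -0, 1.476, -0.119], TCP at [0.278, 0.56, 0.231] pointing down, gripper open.
Joint ranges: [-3.01, 3.01], [-1.01, 2.22], [0.06, 2.58], [-1.02, 4.17], [0.09, 2.62], [-3.14, 3.14]. Speed limits (rad/s): [2.57, 2.57, 3.14, 3.14, 3.14, 3.14].

## Interface

Orientations are given as a unit quaternion [w, x, y, z].
In Python, from plant import manip gives the robot as it stands.
- The arm moves only by the shell command python3 -m handwheel 'ROWS' [OPENING]. ROWS is JSON, a list of rows, each an object of numbers: "dx", "dy", "dz": the shift along the tool's x, y, z in m; "ax", "ay", "az": the turn, a rotation vector about the tool's x, y, z in rad. In form: [{"dx": .., "dy": .., "dz": .., "ax": .., "ay": .., "az": ..}, ...]. A call has 1 to 5 rows; each row is the pose to reach, as a shift and turn from the pose commanded when the call began, along the tool's axes at that moment; what a row does not reach only later rows make up. A row lasts 1/8 s, in which the tool goes at most 62.5 mm and 10.7 degrees, less where a joint would pass 70% of its speed; a pose out of reach is approached as far as the arm can. A call with a gripper value outside its range is refused whole. OPENING is the closure in counts, from 0 (fully open) to 255 (shut), set as the call begins (- or left out, the last holds). The fingers move at their own pace and stop on an object; the grip force is fixed at half the most. Time passes only in rows, so rows that repeat a pose let the fingers close. It gives the time, the measured TCP pose, the force and the opening at its end, in the units of the state.
- manip.state(): the state, without advancing time (a new reading comes with each control period).
- manip.grab_frame(name): name is "side" or "top"; returns a dict with "image" (480x640x3 uint8, blue, green, red), "z_map" (480x640 float32, m along the optical axis (not along the pixel's ray), 0 where there is no reading), "K" (3x3 intrinsics, pixels), "xyz" and "rotation" of the camera in the world. Camera axes: x right, y up, looking along -z (the intrinsics and any distortion apply to the point x, -y, -z); pixel columns grow to the right and rows downward; lengths in m; the calibration is good to about 2 mm. A picture is of the moment at which its call begins.
- manip.job_done(): hands the job in, once; it reports no verdict.
The state is a dict: "time": time; "joint_pos": joint angles; "joint_vel": joint speeds; "joint_efforts": joint torques, N m; "tool_pos": TCP position; "tool_rot": TCP orientation; "contact_force": force on the tool from outside, world axes, zero at the start; "ft_torque": the same for the moment, N m; "gripper_width": opening from 0.0 (shut) to 1.0 (fully open).
Only numpy, scipy, OpenCV 4.12 (cv2) and the standard library are available. Lean on these libraries where they do the work, as an engineer would, in place of code of your own. Each camera call takes 0.05 s, during which the arm holds its last target.

## Task

Clear the bench beside the balance stand by packing the brass knob weight and the steel gauge block upright into the blue tray next to the plug that is already there. Then take the red handle of the balance stand and crank the rotor at least half a turn from where it stood, feeling which side is heavy, and bring that heavy side straight down. Finish while still gripping the handle, with the rotor held still heavy side down, and leave the other things on the bench where they are.

Things in the scene. Friction and masses are not known exactly. Their poses are not given: they have to be found in the camera images.
- stand: Balance stand: grey post with a horizontal axle carrying a bright steel disc (the rotor), 156 mm across, 50 mm thick; foot plate 170 x 130 mm, all behind the rotor's front face. Fixed to the bench; place and yaw vary. Origin on the bench under the centre of the rotor's front face. The bearing drags with a constant 0.22 N m against motion either way, so the rotor stays wherever it is left.
- axle (a point): Point on the axle, at the centre of the rotor's front face, 155 mm above the bench. Fixed to the stand, does not turn: z is up, y runs along the axle from the front face back into the rotor, x is horizontal in the plane of the disc. Sealed in the rotor, 40 mm from the axle, sits an unseen heavy slug (heavy_slug, never reported) at an unknown angle to the handle: it can only be felt.
- rotor (a joint): Rotor angle, rad; starts anywhere in -3.1 to 3.1, turns on freely past them. At angle a the handle is 60 mm * (sin a, 0, cos a) from the axle in axle axes (0: straight up). The slug (0.28 to 0.44 kg; the rest is balanced) adds up to 0.11 to 0.17 N m when level with the axle. Felt at the handle: 3.7 N of drag, up to 1.8 to 2.9 N more as the heavy side rises, as much less as it sinks.
- handle_mid (a point): Where to grip the red crank handle: a round bar 16 mm in diameter, parallel to the axle, from 6 to 94 mm in front of the rotor's face (towards -y of axle). This point is on its axis, 60 mm in front of the face. Gripped here, fingers pointing down and closing along x of axle, the gripper goes round clear of the rotor, its direction unchanged. Only the position is of use.
- handle: The red sleeve of the crank handle, light. It revolves freely on its pin, so its direction tells nothing. Origin on its axis 2 mm in front of the rotor's face.
- weight: Brass reference weight, 0.45 kg: round base 46 mm in diameter and 30 mm high, thin neck, and on top a round knob 22 mm in diameter from 44 to 60 mm height; 62 mm high in all. Origin at the centre of its underside, z up. Stands on the bench.
- block: Steel gauge block, 0.5 kg, 28 (x) x 40 (y) x 58 (z) mm. Origin at the centre of its underside, z up. Stands on the bench.
- tray_in (a point): Centre of the inner floor of the open blue tray, 4 mm above the bench. Inside 130 (x) x 54 (y) mm; walls 4 mm thick, 18 mm above this floor. Fixed to the bench; place and yaw vary. The plug fills its +x end; the weight and the block fit into the remaining 88 mm with about 14 mm to spare in all, the block with its 40 mm side across the tray, the weight with its knob up.
- plug: Dark steel plug, a plain cylinder 40 mm in diameter, 50 mm high, already standing in the tray about 43 mm along +x from its centre; it stays in the tray, upright. Origin at the centre of its underside.
- bolt_stand: Bystander: slotted black stand 200 x 60 mm with five upright bolts, 171 mm high. Origin at the centre of its underside.
- height_gauge: Bystander: height gauge with a blue base 110 x 75 mm, 235 mm high. Origin at the centre of its underside.
- jar: Bystander: small jar, 52 mm in diameter, 65 mm high. Origin at the centre of its underside.
- setting_ring: Bystander: steel ring lying flat, 68 mm across, 20 mm high. Origin at the centre of its underside.

How it is judged:
By the outcome, as a careful person would: the job done as asked, in the order asked, and still so for the second after the job is handed in, while the arm keeps its last pose, push and grip.
It also fails if it takes over 69 s, if anything falls off the work surface, if the arm or the gripper's body presses on something with over 40 N, if the wrist force passes 120 N, or if a joint passes its speed limit or range.

## Working session

There is one attempt and no reset: what is moved stays moved. The work goes in short steps, Python scripts to look and compute and a shell command to move; the robot and the scene stay as the last step left them, time stands still between calls to the robot, and variables do not carry over. Pictures are saved under pics/ and viewed, and the job is handed in when it is done.

```bash
ls; mkdir -p pics; python3 - <<'E'
from plant import manip
import cv2,numpy as np
for n in("side","top"):
    f=manip.grab_frame(n); cv2.imwrite(f"pics/{n}0.png",f["image"]); np.savez(f"{n}0.npz",**f)
    print(n,f["K"],f["xyz"],f["rotation"],[k for k in f])
print(manip.state())
E
```

```text
pics
side [[504.01132094   0.         317.90981868]
 [  0.         504.01132094 241.46923277]
 [  0.           0.           1.        ]] [ 0.05256252 -0.64435738  0.79740451] [ 0.84831739  0.41725799 -0.14801827 -0.29042034] ['image', 'z_map', 'K', 'xyz', 'rotation']
top [[471.81390164   0.         315.14520271]
 [  0.         471.81390164 234.99537139]
 [  0.           0.           1.        ]] [0.37849506 0.01970391 1.06907165] [ 0.74175309  0.07987188 -0.06991769 -0.66221926] ['image', 'z_map', 'K', 'xyz', 'rotation']
{'time': 0.1, 'joint_pos': array([ 9.90974468e-01,  5.33083534e-02,  1.61415693e+00, -2.08908206e-05,
        1.47600444e+00, -1.18995644e-01]), 'joint_vel': array([ 0.00062229, -0.00205636, -0.00204895,  0.00178084,  0.00163091,
       -0.00376374]), 'joint_efforts': array([ 1.04186790e-04, -3.94909787e+01, -3.71361208e+01, -1.85057797e-04,
        4.00606339e-03,  1.25179108e-05]), 'tool_pos': array([0.27762054, 0.55932566, 0.23017496]), 'tool_rot': array([ 4.05773158e-04,  8.49907414e-01,  5.26931216e-01, -8.46342065e-04]), 'contact_force': array([-0.10373524, -0.50768644, -0.56626535]), 'ft_torque': array([-0.01935095, -0.02770881, -0.03205198]), 'gripper_width': 1.0020407339174255}
```

View pics/side0.png

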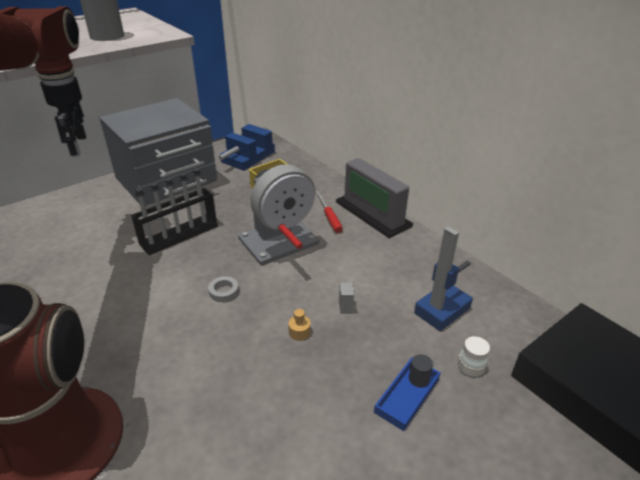

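View pics/top0.png

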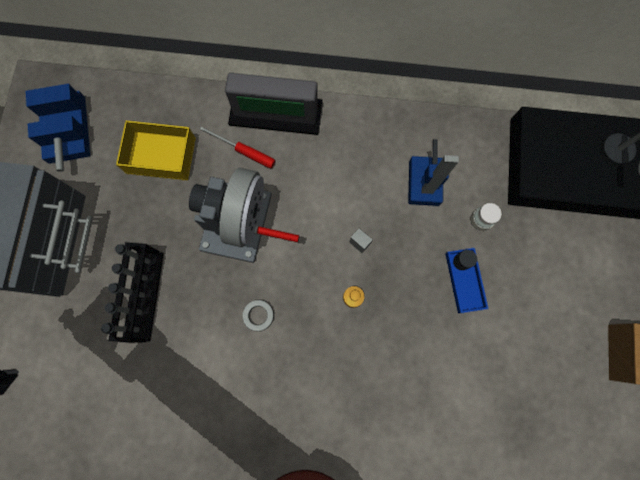

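The views show everything clear of the arm. In the top image the weight is at (354,296), the block at (361,240), the tray at (466,280) with the plug at (466,260), the rotor at (240,210) and the handle running (258,233) to (298,238). World +x points up in the top image.

```bash
cat > h.py <<'E'
import numpy as np,cv2
from scipy.spatial.transform import Rotation as R
def rot(q): return R.from_quat([q[1],q[2],q[3],q[0]])
def load(n): return dict(np.load(n))
def cloud(f):
    K=f["K"];z=f["z_map"].astype(float);v,u=np.mgrid[:480,:640]
    p=np.stack([(u-K[0,2])/K[0,0]*z,-(v-K[1,2])/K[1,1]*z,-z],-1)
    w=p@rot(f["rotation"]).as_matrix().T+f["xyz"]; w[z==0]=np.nan
    return w
def proj(f,P):
    P=np.atleast_2d(P);c=(P-f["xyz"])@rot(f["rotation"]).as_matrix();K=f["K"]
    return np.stack([K[0,0]*c[:,0]/-c[:,2]+K[0,2],-K[1,1]*c[:,1]/-c[:,2]+K[1,2]],-1)
def hsv(f): return cv2.cvtColor(f["image"],cv2.COLOR_BGR2HSV)
E
python3 - <<'E'
from h import *
for n in("top","side"):
    f=load(n+"0.npz");w=cloud(f);h=hsv(f)
    np.set_printoptions(precision=4,suppress=True)
    bench=w[(abs(w[...,2])<.02)]; print(n,"bench z",np.median(bench[:,2]), "nan",np.isnan(w[...,0]).mean())
    inb=(w[...,0]>.2)&(w[...,0]<1)&(abs(w[...,1])<.6)
    H,S,V=h[...,0],h[...,1],h[...,2]
    # weight
    m=(H>8)&(H<25)&(S>130)&inb&(w[...,2]>.004)&(w[...,2]<.09)&(w[...,1]<.1)&(w[...,0]<.6)
    p=w[m];print("weight",len(p),p.min(0),p.max(0))
    for lo,hi in((.02,.036),(.045,.07)):
        q=p[(p[:,2]>lo)&(p[:,2]<hi)];print(" ",lo,len(q),np.median(q,0),(q.max(0)+q.min(0))/2,np.ptp(q,axis=0))
    # tray
    m=(H>108)&(H<128)&(S>150)&inb&(w[...,2]>-.01)&(w[...,2]<.04)
    nl,lab,st,ce=cv2.connectedComponentsWithStats(m.astype(np.uint8))
    for i in range(1,nl):
        if st[i,4]>40:
            q=w[lab==i];print("blue",st[i],np.median(q,0))
            r=q[q[:,2]>.016]; 
            if len(r)>20: print("  rim",cv2.minAreaRect(r[:,:2].astype(np.float32)), cv2.minAreaRect(q[:,:2].astype(np.float32)),np.percentile(q[:,2],[5,50,95]))
    m=((H<8)|(H>172))&(S>150)&inb&(w[...,2]>.03)
    nl,lab,st,ce=cv2.connectedComponentsWithStats(m.astype(np.uint8))
    for i in range(1,nl):
        if st[i,4]>40:
            q=w[lab==i]; print("red",st[i],np.median(q,0),q.min(0),q.max(0)); c=q-q.mean(0); print(np.linalg.svd(c,full_matrices=False)[2][0])
    # block: height 50-65 near guess
    m=inb&(w[...,2]>.008)&(w[...,2]<.075)&(abs(w[...,1]+.02-.0)<.3)
    nl,lab,st,ce=cv2.connectedComponentsWithStats(m.astype(np.uint8))
    for i in range(1,nl):
        if st[i,4]>60:
            q=w[lab==i]; t=q[q[:,2]>q[:,2].max()-.008]
            print("obj",st[i],"zmax",q[:,2].max(),"top",t.mean(0),cv2.minAreaRect(t[:,:2].astype(np.float32)))
E
```

```text
top bench z 0.00048039094518892433 nan 0.003948567708333333
weight 348 [ 0.4529 -0.0733  0.0041] [ 0.4974 -0.0298  0.0643]
  0.02 246 [ 0.4716 -0.0506  0.0314] [ 0.4751 -0.0519  0.0283] [0.0445 0.0429 0.015 ]
  0.045 86 [ 0.4749 -0.0519  0.0609] [ 0.4752 -0.0526  0.0556] [0.0204 0.0216 0.0173]
blue [409 157  34  48 554] [ 0.7443 -0.1763  0.0343]
  rim ((0.7607420086860657, -0.19267204403877258), (0.10760970413684845, 0.07335476577281952), 2.7511215209960938) ((0.7607420086860657, -0.19267204403877258), (0.10760970413684845, 0.07335476577281952), 2.7511215209960938) [0.0158 0.0343 0.0379]
blue [ 446  250   42   63 1443] [ 0.5268 -0.3048  0.0057]
  rim ((0.5406861305236816, -0.3000175952911377), (0.13657958805561066, 0.06285873055458069), 14.891913414001465) ((0.5404918193817139, -0.30006930232048035), (0.1369817703962326, 0.06285873055458069), 14.891914367675781) [0.0016 0.0057 0.0236]
red [257 227  42  15 279] [0.5782 0.1239 0.1083] [0.5684 0.08   0.0996] [0.5898 0.1675 0.1131]
[-0.1071 -0.9942 -0.0014]
obj [ 230   95   93   39 1802] zmax 0.07498679221396543 top [0.8769 0.1678 0.0708
[... 3722 characters left out ...]
1971  0.0709] ((0.7257131934165955, -0.19689181447029114), (0.010974121280014515, 0.028261929750442505), 21.79267692565918)
obj [288 309  22  31 488] zmax 0.06444428899713517 top [ 0.4729 -0.0534  0.0601] ((0.4724762439727783, -0.05266084522008896), (0.023431267589330673, 0.020312972366809845), 53.413143157958984)
obj [457 336  23  29 135] zmax 0.06767609678590825 top [ 0.6858 -0.3153  0.0646] ((0.6888537406921387, -0.31392666697502136), (0.011843517422676086, 0.04183245822787285), 89.89130401611328)
obj [ 374  354   66   66 1067] zmax 0.057729294419846866 top [ 0.5807 -0.2908  0.0536] ((0.5804101824760437, -0.29033154249191284), (0.03952594846487045, 0.03950342908501625), 77.91422271728516)
```

```bash
python3 - <<'E'
from h import *
np.set_printoptions(precision=4,suppress=True)
for n in("top","side"):
    f=load(n+"0.npz");w=cloud(f);h=hsv(f);H,S,V=h[...,0],h[...,1],h[...,2]
    # handle: use points, axis dir d, fit cylinder r=8mm
    m=((H<8)|(H>172))&(S>150)&(w[...,2]>.06)&(w[...,0]<.62)&(w[...,0]>.5)&(w[...,1]<.2)&(w[...,1]>.05)
    q=w[m]
    from scipy.optimize import least_squares
    def res(p):
        c=np.array([p[0],.12,p[1]]);d=np.array([p[2],1,p[3]]);d/=np.linalg.norm(d)
        v=q-c;v=v-np.outer(v@d,d);return np.linalg.norm(v,axis=1)-.008
    s=least_squares(res,[.578,.104,.1,0],loss="soft_l1",f_scale=.001)
    print(n,"handle x,z at y=.12",s.x,np.sqrt((s.fun**2).mean()),"y",np.percentile(q[:,1],[0,2,98,100]))
    # rotor: grey points near
    m=(S<60)&(w[...,0]>.52)&(w[...,0]<.75)&(w[...,1]>.1)&(w[...,1]<.3)&(w[...,2]>.04)&(w[...,2]<.26)
    r=w[m]; ay=np.array([.105,.9945,0]);ax=np.array([.9945,-.105,0])
    s_=r@ay; hist,e=np.histogram(s_,60); 
    print("s peak",e[hist.argmax()],np.percentile(s_,[0,1,5,50]),len(r))
    # front face: plane ransac-ish
    fc=r[(s_<e[hist.argmax()]+.006)&(s_>e[hist.argmax()]-.005)]
    if 1:
        A=np.c_[fc[:,0],fc[:,2],np.ones(len(fc))];k=np.linalg.lstsq(A,fc[:,1],rcond=None)[0];print("plane y=",k,"n",len(fc),"resid",np.std(A@k-fc[:,1]))
        print("ext x",(fc@ax).min(),(fc@ax).max(),"z",fc[:,2].min(),fc[:,2].max())
    # cylinder rim points, behind face
    b=r[(s_>e[hist.argmax()]+.008)&(s_<e[hist.argmax()]+.042)&(r[:,2]>.12)]
    def rc(p): return np.hypot(b@ax-p[0],b[:,2]-.155)-.078
    s2=least_squares(rc,[.6],loss="soft_l1",f_scale=.002);print("axle u",s2.x,np.median(abs(s2.fun)),len(b))
E
```

```text
top handle x,z at y=.12 [0.5802 0.1017 0.1091 0.0025] 0.0014115943082129985 y [0.08   0.0816 0.1648 0.1675]
s peak 0.23128321676859634 [0.1613 0.2316 0.2333 0.2647] 4108
plane y= [-0.1063  0.0136  0.2331] n 848 resid 0.001131963963490117
ext x 0.5214494580498292 0.6599993676955364 z 0.08628036240125803 0.22764316659634776
axle u [0.5914] 0.0009456278414007938 1484
side handle x,z at y=.12 [0.5782 0.1009 0.1129 0.0036] 0.001642355759178205 y [0.0786 0.079  0.162  0.1644]
s peak 0.23307914569335444 [0.2264 0.2303 0.2318 0.2357] 3356
plane y= [-0.1058  0.002   0.2354] n 2114 resid 0.001796855801681096
ext x 0.5191056016878121 0.6578210446440174 z 0.08503800682761287 0.22961060733493777
axle u [0.5902] 0.0012517974783769065 842
```

```bash
python3 - <<'E'
import cv2
from h import *
f=load("side0.npz");g=f["image"][150:270,230:350];cv2.imwrite("pics/c1.png",cv2.resize(g,(600,600),interpolation=cv2.INTER_CUBIC))
E
```

```text
(no output)
```

View pics/c1.png

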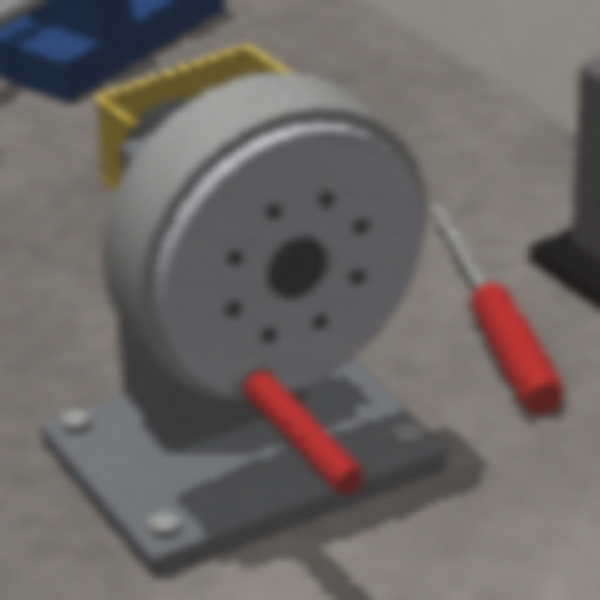

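```bash
cat >> h.py <<'E'
AX=np.array([.9944,-.106,0]);AY=np.array([.106,.9944,0]);AXLE=np.array([.6123,.1705,.155])
T=np.array([.5402,-.3010,0]);TY=np.deg2rad(15.0)
TX=np.array([np.cos(TY),np.sin(TY),0]);TYv=np.array([-TX[1],TX[0],0])
def delta(x,y,z,yaw):
    from plant import manip
    s=manip.state();r=rot(s["tool_rot"]);M=r.as_matrix()
    a=np.deg2rad(yaw);X=np.array([np.cos(a),np.sin(a),0]);Z=np.array([0,0,-1.]);G=np.stack([X,np.cross(Z,X),Z],1)
    d=M.T@(np.array([x,y,z])-s["tool_pos"]);rv=R.from_matrix(M.T@G).as_rotvec()
    print("t",s["time"],"pos",s["tool_pos"].round(4),"yaw",np.degrees(np.arctan2(M[1,0],M[0,0])).round(2),"F",s["contact_force"].round(2),"w",round(float(s["gripper_width"]),3))
    print("  d",d.round(4),"rv",rv.round(4),"dist",np.linalg.norm(d).round(3))
E
python3 -c "
from h import *
delta(.474,-.053,.2,105)"
```

```text
t 0.1 pos [0.2776 0.5593 0.2302] yaw 63.6 F [-0.1  -0.51 -0.57] w 1.002
  d [-0.4611  0.4482  0.0309] rv [-0.0009  0.0017 -0.7226] dist 0.644
```

```bash
python3 -m handwheel '[{"dx":-0.461,"dy":0.448,"dz":0.0,"az":-0.722},{"dx":-0.461,"dy":0.448,"dz":0.0,"az":-0.722},{"dx":-0.461,"dy":0.448,"dz":0.0,"az":-0.722},{"dx":-0.461,"dy":0.448,"dz":0.0,"az":-0.722},{"dx":-0.461,"dy":0.448,"dz":0.0,"az":-0.722}]' 0; python3 -c "
from h import *
delta(.474,-.053,.1,105)"
```

```text
t 0.1 pos [0.2776 0.5593 0.2302] yaw 63.6 F [-0.1  -0.51 -0.57] w 1.002
  d [-0.4609  0.4482  0.1309] rv [-0.0009  0.0017 -0.7226] dist 0.656invalid input at $[0]: expected keys dx, dy, dz, ax, ay, az
```

All six keys are required.

```bash
python3 -m handwheel '[{"dx":-0.461,"dy":0.448,"dz":0.0,"ax":0,"ay":0,"az":-0.722},{"dx":-0.461,"dy":0.448,"dz":0.0,"ax":0,"ay":0,"az":-0.722},{"dx":-0.461,"dy":0.448,"dz":0.0,"ax":0,"ay":0,"az":-0.722},{"dx":-0.461,"dy":0.448,"dz":0.0,"ax":0,"ay":0,"az":-0.722},{"dx":-0.461,"dy":0.448,"dz":0.0,"ax":0,"ay":0,"az":-0.722}]' 0; python3 -c "
from h import *
delta(.474,-.053,.1,105)"
```

```text
time: 0.72
tool_pos: [0.3705, 0.2709, 0.2311]
tool_rot: [0.0, 0.608, 0.794, -0.0]
contact_force: [-0.3, 1.0, -1.2]
gripper_width: 1.002
t 0.725 pos [0.3705 0.2709 0.2311] yaw 105.1 F [-0.32  1.02 -1.23] w 1.002
  d [-0.3397  0.0156  0.1311] rv [-0.0002  0.0002  0.0017] dist 0.364
```

```bash
python3 -m handwheel '[{"dx":-0.33,"dy":0.016,"dz":0.0,"ax":0,"ay":0,"az":0},{"dx":-0.33,"dy":0.016,"dz":0.05,"ax":0,"ay":0,"az":0},{"dx":-0.33,"dy":0.016,"dz":0.1,"ax":0,"ay":0,"az":0},{"dx":-0.33,"dy":0.016,"dz":0.13,"ax":0,"ay":0,"az":0},{"dx":-0.33,"dy":0.016,"dz":0.13,"ax":0,"ay":0,"az":0}]' 0; python3 -m handwheel '[{"dx":0,"dy":0,"dz":0.0,"ax":0,"ay":0,"az":0},{"dx":0,"dy":0,"dz":0.0,"ax":0,"ay":0,"az":0}]'; python3 -c "
from h import *
delta(.474,-.053,.035,105)"
```

```text
time: 1.35
tool_pos: [0.4582, -0.0027, 0.1279]
tool_rot: [0.0, 0.609, 0.793, 0.0]
contact_force: [0.1, 0.4, 0.8]
gripper_width: 1.0
time: 1.6
tool_pos: [0.4579, -0.0007, 0.1287]
tool_rot: [-0.0, 0.609, 0.793, 0.0]
contact_force: [-0.4, -0.4, 0.1]
gripper_width: 0.994
t 1.6 pos [ 0.4579 -0.0007  0.1287] yaw 104.93 F [-0.44 -0.36  0.13] w 0.994
  d [-0.0548  0.0022  0.0936] rv [-0.0004 -0.0007 -0.0012] dist 0.109
```

```bash
python3 -m handwheel '[{"dx":-0.055,"dy":0.002,"dz":0.02,"ax":0,"ay":0,"az":0},{"dx":-0.055,"dy":0.002,"dz":0.04,"ax":0,"ay":0,"az":0},{"dx":-0.055,"dy":0.002,"dz":0.093,"ax":0,"ay":0,"az":0},{"dx":-0.055,"dy":0.002,"dz":0.093,"ax":0,"ay":0,"az":0},{"dx":-0.055,"dy":0.002,"dz":0.093,"ax":0,"ay":0,"az":0}]' 0; python3 -c "
from h import *
delta(.474,-.053,.035,105)
from plant import manip
cv2.imwrite('pics/s1.png',manip.grab_frame('side')['image'])"
```

```text
time: 2.22
tool_pos: [0.4755, -0.0528, 0.0378]
tool_rot: [0.001, 0.608, 0.794, 0.001]
contact_force: [1.1, -0.3, 0.8]
gripper_width: 1.002
t 2.225 pos [ 0.4755 -0.0528  0.0378] yaw 105.07 F [ 1.12 -0.31  0.83] w 1.002
  d [ 0.0002 -0.0015  0.0028] rv [0.0025 0.0013 0.0012] dist 0.003
```

View pics/s1.png

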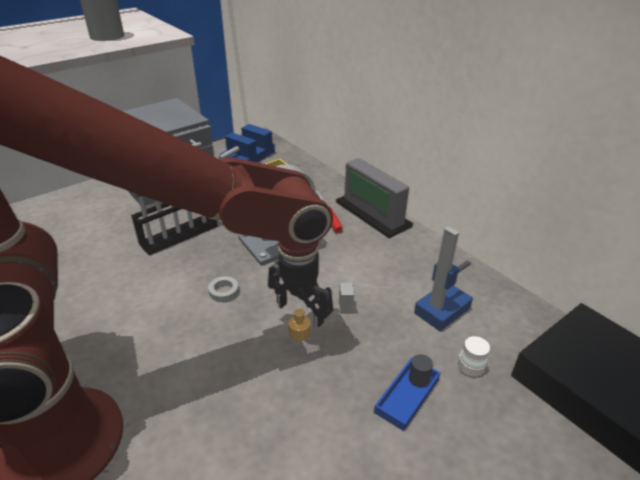

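The open fingers straddle the brass weight, which sits at (299,322). Closing.

```bash
python3 -m handwheel '[{"dx":0,"dy":-0.001,"dz":0.001,"ax":0,"ay":0,"az":0},{"dx":0,"dy":-0.001,"dz":0.001,"ax":0,"ay":0,"az":0},{"dx":0,"dy":-0.001,"dz":0.001,"ax":0,"ay":0,"az":0},{"dx":0,"dy":-0.001,"dz":0.001,"ax":0,"ay":0,"az":0},{"dx":0,"dy":-0.001,"dz":0.001,"ax":0,"ay":0,"az":0}]' 255; python3 -c "
from h import *
delta(*(T+TX*-.0375+[0,0,.13]),105)"
```

```text
time: 2.9
tool_pos: [0.4734, -0.0535, 0.0352]
tool_rot: [-0.0, 0.609, 0.793, 0.0]
contact_force: [-1.6, 1.5, 3.1]
gripper_width: 0.23
t 2.9 pos [ 0.4734 -0.0535  0.0352] yaw 104.96 F [-1.63  1.5   3.09] w 0.23
  d [-0.2563 -0.0368 -0.095 ] rv [ 0.0004 -0.0006 -0.0008] dist 0.276
```

```bash
python3 -m handwheel '[{"dx":0,"dy":0,"dz":-0.03,"ax":0,"ay":0,"az":0},{"dx":-0.03,"dy":-0.005,"dz":-0.07,"ax":0,"ay":0,"az":0},{"dx":-0.09,"dy":-0.012,"dz":-0.08,"ax":0,"ay":0,"az":0},{"dx":-0.15,"dy":-0.022,"dz":-0.08,"ax":0,"ay":0,"az":0},{"dx":-0.2,"dy":-0.03,"dz":-0.08,"ax":0,"ay":0,"az":0}]'; python3 -m handwheel '[{"dx":-0.04,"dy":-0.005,"dz":0,"ax":0,"ay":0,"az":0},{"dx":-0.056,"dy":-0.007,"dz":0,"ax":0,"ay":0,"az":0},{"dx":-0.056,"dy":-0.007,"dz":0,"ax":0,"ay":0,"az":0},{"dx":-0.056,"dy":-0.007,"dz":0,"ax":0,"ay":0,"az":0}]'; python3 - <<'E'
from h import *
delta(*(T+TX*-.0375+[0,0,.039]),105)
from plant import manip
for n in("side","top"):
    f=manip.grab_frame(n);np.savez(n+"2.npz",**f);cv2.imwrite(f"pics/{n}2.png",f["image"])
E
```

```text
time: 3.52
tool_pos: [0.4949, -0.2565, 0.1134]
tool_rot: [-0.001, 0.609, 0.793, -0.0]
contact_force: [0.3, 1.0, -4.1]
gripper_width: 0.228
time: 4.03
tool_pos: [0.503, -0.309, 0.1138]
tool_rot: [-0.001, 0.609, 0.793, 0.0]
contact_force: [-0.3, 0.3, -4.0]
gripper_width: 0.229
t 4.025 pos [ 0.503  -0.309   0.1138] yaw 105.02 F [-0.32  0.34 -4.02] w 0.229
  d [-0.002   0.0006  0.0748] rv [-0.001  -0.002   0.0004] dist 0.075
```

View pics/side2.png

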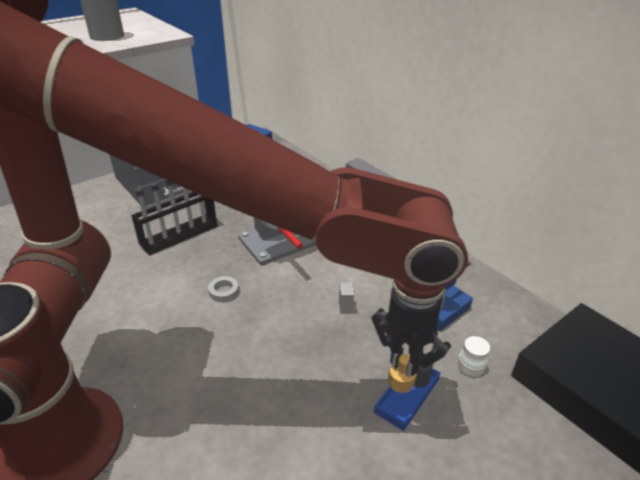

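View pics/top2.png

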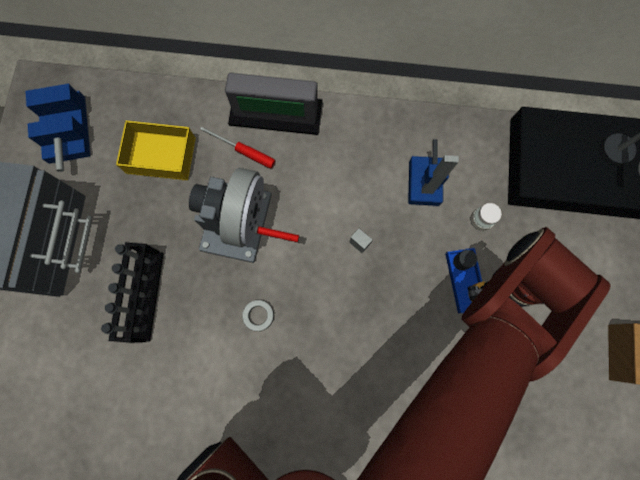

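The weight is held over the tray at (402,372) in the side view. I'll check its position before lowering.

```bash
python3 - <<'E'
from h import *
f=load("side2.npz");w=cloud(f);h=hsv(f);H,S=h[...,0],h[...,1]
m=(H>10)&(H<25)&(S>130)&(w[...,2]>.06)&(w[...,2]<.18)&(abs(w[...,0]-.5)<.06)&(abs(w[...,1]+.31)<.06)
q=w[m];print(len(q),q.min(0),q.max(0))
from scipy.optimize import least_squares
z0=q[:,2].min()
b=q[(q[:,2]<.109)]; 
print(np.histogram(q[:,2],12))
s=least_squares(lambda p:np.hypot(b[:,0]-p[0],b[:,1]-p[1])-.023,[.503,-.309],loss="soft_l1",f_scale=.001);print(s.x,np.median(abs(s.fun)))
g=f["image"][330:430,350:450];cv2.imwrite("pics/c2.png",cv2.resize(g,(600,600),interpolation=cv2.INTER_CUBIC))
E
```

```text
189 [ 0.48070115 -0.3301218   0.10578565] [ 0.51207317 -0.29381256  0.14249753]
(array([55, 79,  2,  0,  0,  0,  0,  0,  0,  0, 19, 34]), array([0.10578565, 0.10884497, 0.1119043 , 0.11496362, 0.11802294,
       0.12108227, 0.12414159, 0.12720091, 0.13026024, 0.13331956,
       0.13637888, 0.13943821, 0.14249753]))
[ 0.50667162 -0.30602198] 0.001816065862799622
```

View pics/c2.png

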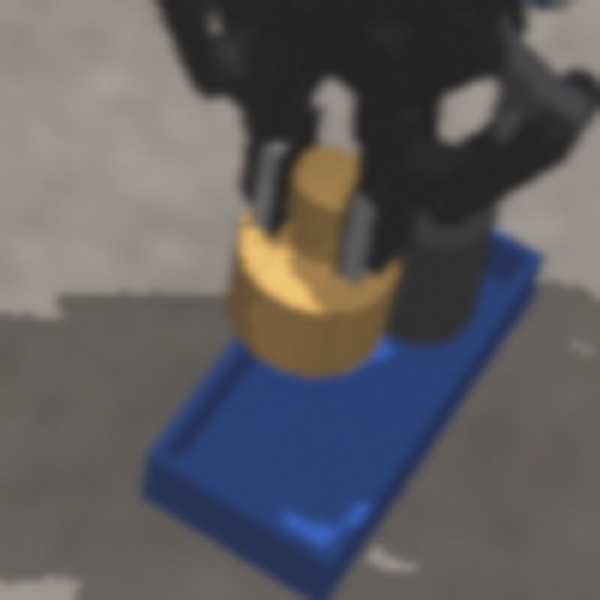

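```bash
python3 -m handwheel '[{"dx":-0.001,"dy":0,"dz":0.03,"ax":0,"ay":0,"az":0},{"dx":-0.001,"dy":0.001,"dz":0.055,"ax":0,"ay":0,"az":0},{"dx":-0.001,"dy":0.001,"dz":0.068,"ax":0,"ay":0,"az":0},{"dx":-0.001,"dy":0.001,"dz":0.072,"ax":0,"ay":0,"az":0},{"dx":-0.001,"dy":0.001,"dz":0.072,"ax":0,"ay":0,"az":0}]';  python3 -m handwheel '[{"dx":0,"dy":0,"dz":0.002,"ax":0,"ay":0,"az":0},{"dx":0,"dy":0,"dz":0.002,"ax":0,"ay":0,"az":0}]';python3 - <<'E'
from h import *
delta(*(T+TX*-.0375+[0,0,.039]),105)
from plant import manip
f=manip.grab_frame("side")
g=f["image"][330:430,350:450];cv2.imwrite("pics/c3.png",cv2.resize(g,(600,600),interpolation=cv2.INTER_CUBIC))
E
```

```text
time: 4.75
tool_pos: [0.5052, -0.3114, 0.0434]
tool_rot: [0.001, 0.609, 0.793, -0.0]
contact_force: [-0.7, -0.1, -4.2]
gripper_width: 0.232
time: 5.0
tool_pos: [0.5051, -0.3116, 0.0414]
tool_rot: [0.001, 0.609, 0.793, -0.0]
contact_force: [0.1, 1.2, -4.8]
gripper_width: 0.234
t 5.0 pos [ 0.5051 -0.3116  0.0414] yaw 104.96 F [ 0.13  1.25 -4.83] w 0.234
  d [ 0.0012 -0.0009  0.0024] rv [ 0.0006  0.0009 -0.0007] dist 0.003
```

View pics/c3.png

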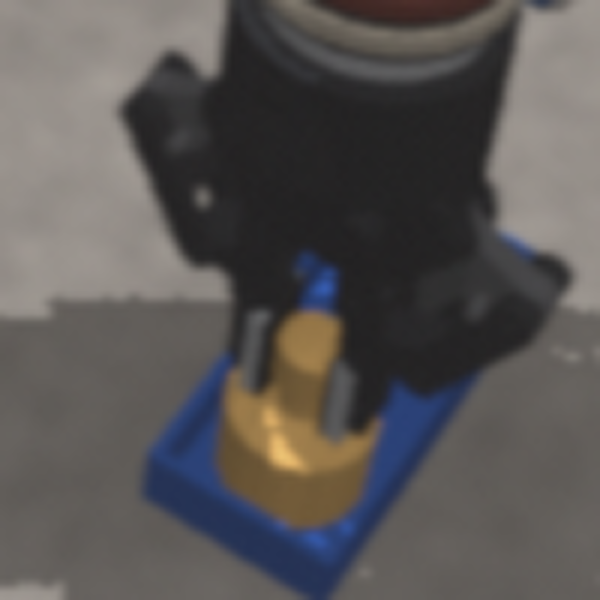

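The weight is inside the walls at the near end of the tray, with the plug hidden behind the gripper. Lowering to contact.

```bash
python3 -m handwheel '[{"dx":0.001,"dy":0,"dz":0.002,"ax":0,"ay":0,"az":0},{"dx":0.001,"dy":0,"dz":0.003,"ax":0,"ay":0,"az":0},{"dx":0.001,"dy":0,"dz":0.003,"ax":0,"ay":0,"az":0}]'
```

```text
time: 5.42
tool_pos: [0.5051, -0.3106, 0.0392]
tool_rot: [0.001, 0.609, 0.793, 0.0]
contact_force: [-1.8, 1.9, 5.8]
gripper_width: 0.23
```

```bash
python3 -m handwheel '[{"dx":0,"dy":0,"dz":-0.001,"ax":0,"ay":0,"az":0},{"dx":0,"dy":0,"dz":-0.001,"ax":0,"ay":0,"az":0},{"dx":0,"dy":0,"dz":-0.001,"ax":0,"ay":0,"az":0},{"dx":0,"dy":0,"dz":-0.001,"ax":0,"ay":0,"az":0}]' 0;python3 -m handwheel '[{"dx":0,"dy":0,"dz":-0.04,"ax":0,"ay":0,"az":0},{"dx":0,"dy":0,"dz":-0.1,"ax":0,"ay":0,"az":0},{"dx":0,"dy":0,"dz":-0.1,"ax":0,"ay":0,"az":0},{"dx":0,"dy":0,"dz":-0.1,"ax":0,"ay":0,"az":0}]'; python3 - <<'E'
from h import *
from plant import manip
f=manip.grab_frame("side");np.savez("side4.npz",**f)
g=f["image"][290:430,330:470];cv2.imwrite("pics/c4.png",cv2.resize(g,(600,600),interpolation=cv2.INTER_CUBIC))
delta(.5995,-.055,.13,55)
E
```

```text
time: 5.92
tool_pos: [0.5045, -0.3103, 0.0386]
tool_rot: [-0.0, 0.609, 0.793, -0.0]
contact_force: [0.9, -0.6, 0.4]
gripper_width: 0.997
time: 6.42
tool_pos: [0.5044, -0.3103, 0.1387]
tool_rot: [0.0, 0.609, 0.793, -0.0]
contact_force: [-0.6, 1.4, -1.1]
gripper_width: 1.002
t 6.475 pos [ 0.5038 -0.3098  0.1373] yaw 104.97 F [1.02 0.02 0.31] w 1.001
  d [0.2214 0.1583 0.0075] rv [-0.002  -0.0011  0.8721] dist 0.272
```

View pics/c4.png

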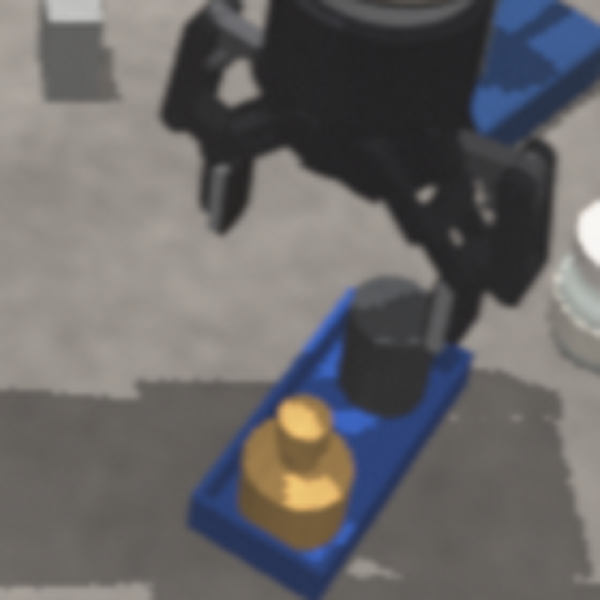

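The weight stands upright at the tray's near end at (300,480) in the crop, and the plug is undisturbed at (388,340). Next is the block.

```bash
python3 -m handwheel '[{"dx":0.221,"dy":0.158,"dz":0.0,"ax":0,"ay":0,"az":0.872},{"dx":0.221,"dy":0.158,"dz":0.0,"ax":0,"ay":0,"az":0.872},{"dx":0.221,"dy":0.158,"dz":0.0,"ax":0,"ay":0,"az":0.872},{"dx":0.221,"dy":0.158,"dz":0.0,"ax":0,"ay":0,"az":0.872},{"dx":0.221,"dy":0.158,"dz":0.0,"ax":0,"ay":0,"az":0.872}]' 0;python3 -m handwheel '[{"dx":0,"dy":0,"dz":0,"ax":0,"ay":0,"az":0},{"dx":0,"dy":0,"dz":0,"ax":0,"ay":0,"az":0}]'; python3 - <<'E'
from h import *
from plant import manip
f=manip.grab_frame("top");np.savez("top5.npz",**f)
w=cloud(f);h=hsv(f);H,S=h[...,0],h[...,1]
m=(H>10)&(H<25)&(S>130)&(w[...,2]>.01)&(w[...,2]<.09)&(abs(w[...,0]-.5)<.06)&(abs(w[...,1]+.31)<.06)
q=w[m];t=q[q[:,2]>.05];print("knob",t.mean(0),"tray",(t.mean(0)-T)@TX,(t.mean(0)-T)@TYv)
b=q[(q[:,2]<.045)];print("base",(b.min(0)+b.max(0))/2)
m=(w[...,2]>.045)&(w[...,2]<.07)&(abs(w[...,0]-.582)<.04)&(abs(w[...,1]+.29)<.04)
q=w[m];c,_,a=cv2.minAreaRect(q[:,:2].astype(np.float32));print("plug",c,(np.r_[c,0]-T)@TX,(np.r_[c,0]-T)@TYv)
delta(.5995,-.055,.030,55)
g=f["image"][190:330,320:500];cv2.imwrite("pics/c5.png",cv2.resize(g,(770,600),interpolation=cv2.INTER_CUBIC))
E
```

```text
time: 7.1
tool_pos: [0.5992, -0.0533, 0.1361]
tool_rot: [-0.001, 0.888, 0.46, -0.002]
contact_force: [-0.1, -0.2, 0.2]
gripper_width: 0.996
time: 7.35
tool_pos: [0.599, -0.0562, 0.137]
tool_rot: [-0.001, 0.887, 0.462, -0.001]
contact_force: [-0.5, -0.0, -0.6]
gripper_width: 1.001
knob [ 0.50623791 -0.30779453  0.06363333] tray -0.03456341292383935 0.0022270284387578606
base [ 0.50576476 -0.3088623   0.02511283]
plug (0.5832480192184448, -0.2893591523170471) 0.04459406661516975 0.00010254818918859099
t 7.4 pos [ 0.5991 -0.0567  0.1374] yaw 55.01 F [-0.59 -0.15  0.16] w 0.999
  d [ 0.0017 -0.0005  0.1074] rv [-0.002   0.0012  0.0001] dist 0.107
```

View pics/c5.png

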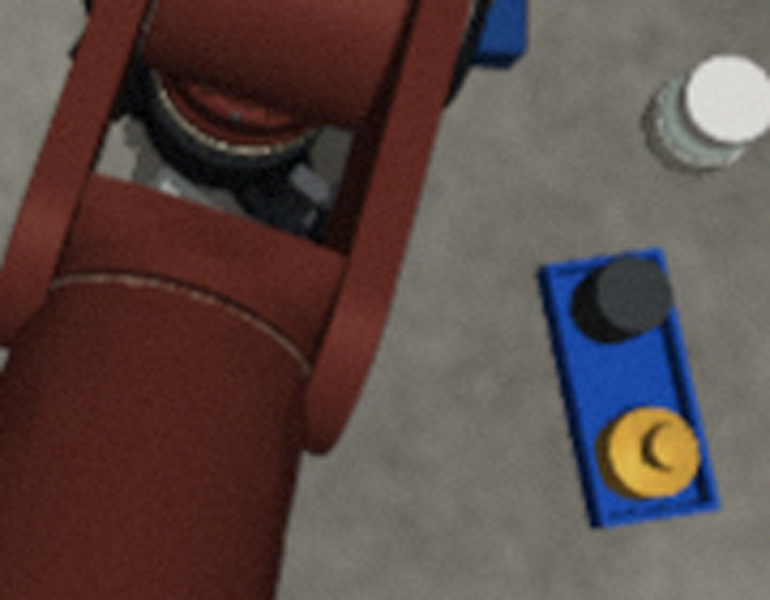

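In the crop, the weight at (655,450) and the plug at (630,295) leave a gap of about 36 mm for the 28 mm block. Descending on the block.

```bash
python3 -m handwheel '[{"dx":0.001,"dy":0,"dz":0.03,"ax":0,"ay":0,"az":0},{"dx":0.001,"dy":0,"dz":0.075,"ax":0,"ay":0,"az":0},{"dx":0.001,"dy":0,"dz":0.107,"ax":0,"ay":0,"az":0},{"dx":0.001,"dy":0,"dz":0.107,"ax":0,"ay":0,"az":0},{"dx":0.001,"dy":0,"dz":0.107,"ax":0,"ay":0,"az":0}]' 0; python3 - <<'E'
from h import *
from plant import manip
f=manip.grab_frame("side")
delta(.5995,-.055,.030,55)
g=f["image"][220:340,280:400];cv2.imwrite("pics/c6.png",cv2.resize(g,(600,600),interpolation=cv2.INTER_CUBIC))
E
```

```text
time: 8.02
tool_pos: [0.6014, -0.0562, 0.0331]
tool_rot: [0.001, 0.887, 0.461, 0.001]
contact_force: [0.2, -0.2, 0.6]
gripper_width: 0.999
t 8.075 pos [ 0.602  -0.0561  0.0338] yaw 54.96 F [-0.44 -0.25  0.54] w 1.0
  d [-0.0005 -0.0027  0.0038] rv [ 0.003  -0.0012 -0.0006] dist 0.005
```

View pics/c6.png

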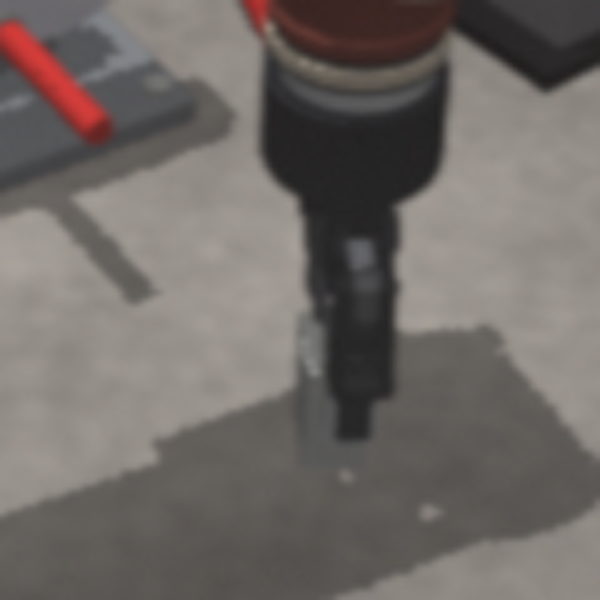

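```bash
python3 -m handwheel '[{"dx":0,"dy":-0.0015,"dz":0.009,"ax":0,"ay":0,"az":0},{"dx":0,"dy":-0.0015,"dz":0.009,"ax":0,"ay":0,"az":0},{"dx":0,"dy":-0.0015,"dz":0.009,"ax":0,"ay":0,"az":0}]' 0; python3 -m handwheel '[{"dx":0,"dy":0,"dz":0,"ax":0,"ay":0,"az":0},{"dx":0,"dy":0,"dz":0,"ax":0,"ay":0,"az":0},{"dx":0,"dy":0,"dz":0,"ax":0,"ay":0,"az":0},{"dx":0,"dy":0,"dz":0,"ax":0,"ay":0,"az":0}]' 255; python3 - <<'E'
from h import *
delta(*(T+TX*.005+[0,0,.11]),105)
E
```

```text
time: 8.45
tool_pos: [0.5995, -0.0543, 0.023]
tool_rot: [0.0, 0.887, 0.462, 0.0]
contact_force: [0.9, 0.9, -0.2]
gripper_width: 0.999
time: 8.95
tool_pos: [0.5998, -0.0544, 0.0231]
tool_rot: [0.0, 0.887, 0.462, 0.0]
contact_force: [-0.0, -0.4, 0.4]
gripper_width: 0.456
t 8.95 pos [ 0.5998 -0.0544  0.0231] yaw 55.0 F [-0.01 -0.4   0.43] w 0.456
  d [-0.2323  0.0959 -0.087 ] rv [ 7.000e-04  0.000e+00 -8.726e-01] dist 0.266
```

```bash
python3 -m handwheel '[{"dx":0,"dy":0,"dz":-0.04,"ax":0,"ay":0,"az":0},{"dx":-0.02,"dy":0.008,"dz":-0.087,"ax":0,"ay":0,"az":-0.1},{"dx":-0.07,"dy":0.03,"dz":-0.09,"ax":0,"ay":0,"az":-0.28},{"dx":-0.12,"dy":0.05,"dz":-0.09,"ax":0,"ay":0,"az":-0.46},{"dx":-0.17,"dy":0.07,"dz":-0.09,"ax":0,"ay":0,"az":-0.64}]'; python3 -m handwheel '[{"dx":-0.05,"dy":-0.015,"dz":0,"ax":0,"ay":0,"az":-0.16},{"dx":-0.064,"dy":-0.019,"dz":0,"ax":0,"ay":0,"az":-0.2326},{"dx":-0.064,"dy":-0.019,"dz":0,"ax":0,"ay":0,"az":-0.2326},{"dx":-0.064,"dy":-0.019,"dz":0,"ax":0,"ay":0,"az":-0.2326}]';python3 - <<'E'
from h import *
from plant import manip
delta(*(T+TX*.005+[0,0,.09]),105)
f=manip.grab_frame("side");np.savez("side7.npz",**f)
g=f["image"][290:430,330:470];cv2.imwrite("pics/c7.png",cv2.resize(g,(600,600),interpolation=cv2.INTER_CUBIC))
E
```

```text
time: 9.57
tool_pos: [0.5576, -0.2345, 0.111]
tool_rot: [-0.001, 0.694, 0.72, -0.0]
contact_force: [0.5, 0.8, -5.0]
gripper_width: 0.458
time: 10.07
tool_pos: [0.5417, -0.297, 0.1115]
tool_rot: [-0.001, 0.609, 0.793, 0.0]
contact_force: [0.0, -0.3, -4.6]
gripper_width: 0.457
t 10.075 pos [ 0.5417 -0.297   0.1115] yaw 104.97 F [ 0.01 -0.27 -4.56] w 0.457
  d [-0.0035  0.0026  0.0215] rv [-0.0012 -0.0021 -0.0005] dist 0.022
```

View pics/c7.png

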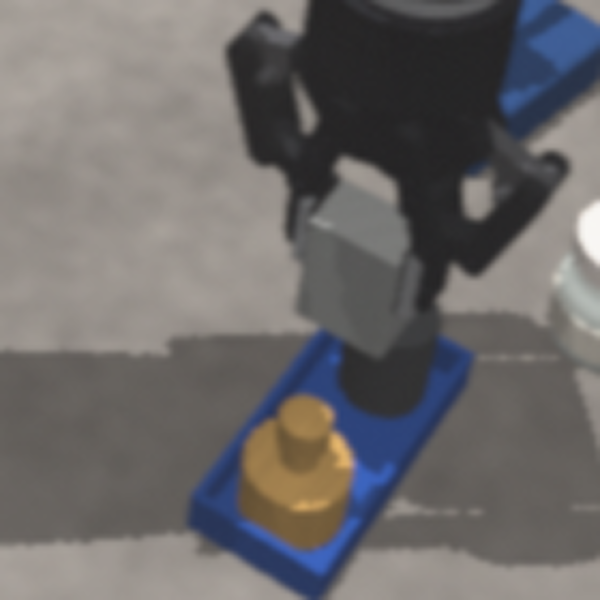

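The block is held above the tray between the weight at (298,480) and the plug at (385,385). I'll fit its visible face to check for tilt and offset.

```bash
python3 - <<'E'
from h import *
np.set_printoptions(precision=4,suppress=True)
f=load("side7.npz");w=cloud(f);h=hsv(f)
u0,v0=330+300*140/600,290
m=np.zeros((480,640),bool)
poly=np.array([[310,225],[400,265],[375,345],[305,305]])*140/600+[330,290]
mm=np.zeros((480,640),np.uint8);cv2.fillPoly(mm,[poly.round().astype(np.int32)],1)
q=w[mm>0];q=q[np.isfinite(q[:,0])]
q=q[np.abs(q-np.median(q,0)).max(1)<.04]
c=q.mean(0);n=np.linalg.svd(q-c,full_matrices=False)[2][2];r=(q-c)@n;print("n",n,"rms",r.std(),len(q),"c tray",(c-T)@TX,(c-T)@TYv,c[2]," -TX",-TX)
n=n*np.sign(n@-TX);print("tilt deg",np.degrees(np.arcsin(n[2])),"yaw err",np.degrees(np.arctan2(n@TYv,n@-TX)))
# corners of expected block drawn
s=np.array([.5417,-.297,.1115-.0231])
P=np.array([s+TX*a*.014+TYv*b*.02+[0,0,z] for z in(0,.058) for a,b in((-1,-1),(-1,1),(1,1),(1,-1))])
p=(proj(f,P)-[330,290])*600/140
im=cv2.imread("pics/c7.png")
for i in range(8): cv2.circle(im,tuple(p[i].astype(int)),4,(0,255,0) if i>3 else (0,0,255),-1)
# tray inner rim
I=np.array([T+TX*a*.065+TYv*b*.027+[0,0,.022] for a,b in((-1,-1),(-1,1),(1,1),(1,-1))]);p=(proj(f,I)-[330,290])*600/140
cv2.polylines(im,[p.astype(int)],True,(0,255,255),1)
cv2.imwrite("pics/c7b.png",im)
E
```

```text
n [0.9646 0.2635 0.0041] rms 0.0009577695185732257 416 c tray -0.011413879165891035 0.0014724752146390275 0.12227322807687974  -TX [-0.9659 -0.2588 -0.    ]
tilt deg -0.23709877348410163 yaw err -0.28082819121464603
```

View pics/c7b.png

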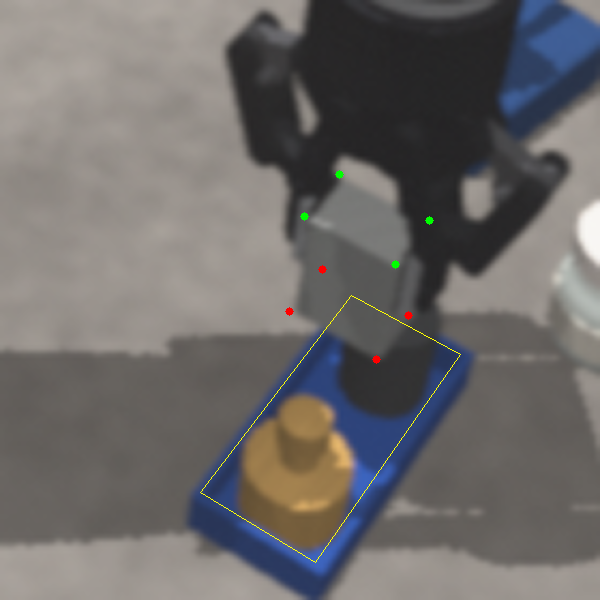

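```bash
python3 -m handwheel '[{"dx":-0.0025,"dy":0.0025,"dz":0.01,"ax":0,"ay":0,"az":0},{"dx":-0.0025,"dy":0.0025,"dz":0.025,"ax":0,"ay":0,"az":0},{"dx":-0.0025,"dy":0.0025,"dz":0.04,"ax":0,"ay":0,"az":0},{"dx":-0.0025,"dy":0.0025,"dz":0.05,"ax":0,"ay":0,"az":0},{"dx":-0.0025,"dy":0.0025,"dz":0.05,"ax":0,"ay":0,"az":0}]';python3 - <<'E'
from h import *
from plant import manip
delta(*(T+TX*.005+[0,0,.027]),105)
f=manip.grab_frame("side");np.savez("side8.npz",**f)
g=f["image"][320:430,360:470];cv2.imwrite("pics/c8.png",cv2.resize(g,(600,600),interpolation=cv2.INTER_CUBIC))
E
```

```text
time: 10.75
tool_pos: [0.5442, -0.2993, 0.0609]
tool_rot: [-0.002, 0.609, 0.793, -0.0]
contact_force: [-0.3, -0.1, -5.4]
gripper_width: 0.462
t 10.75 pos [ 0.5442 -0.2993  0.0609] yaw 105.0 F [-0.29 -0.09 -5.41] w 0.462
  d [-0.0006  0.0007  0.0339] rv [-0.002  -0.0024 -0.    ] dist 0.034
```

View pics/c8.png

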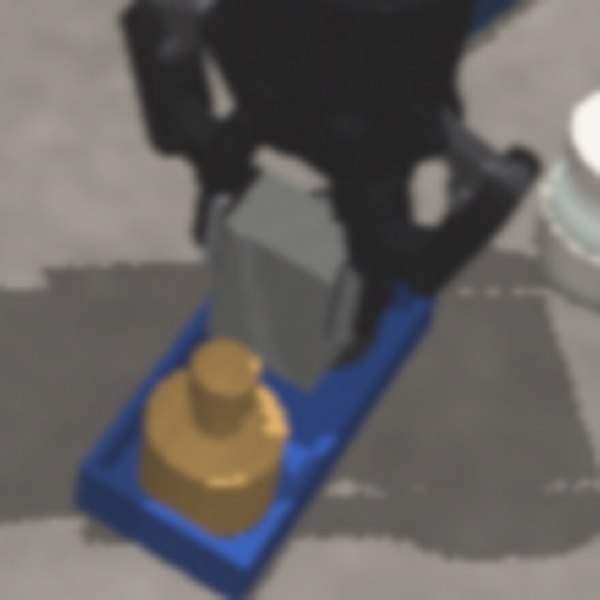

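The block is just above the gap, with its lower corner at (310,385) clear of the weight's base. Lowering while watching the force.

```bash
python3 -m handwheel '[{"dx":-0.0005,"dy":0.0005,"dz":0.01,"ax":0,"ay":0,"az":0},{"dx":-0.0005,"dy":0.0005,"dz":0.02,"ax":0,"ay":0,"az":0},{"dx":-0.0005,"dy":0.0005,"dz":0.02,"ax":0,"ay":0,"az":0}]'; python3 -m handwheel '[{"dx":0,"dy":0,"dz":0.006,"ax":0,"ay":0,"az":0},{"dx":0,"dy":0,"dz":0.01,"ax":0,"ay":0,"az":0},{"dx":0,"dy":0,"dz":0.01,"ax":0,"ay":0,"az":0}]'
```

```text
time: 11.18
tool_pos: [0.5448, -0.2997, 0.0411]
tool_rot: [-0.001, 0.609, 0.793, -0.0]
contact_force: [0.6, 0.6, -4.3]
gripper_width: 0.463
time: 11.55
tool_pos: [0.5455, -0.3002, 0.0323]
tool_rot: [-0.0, 0.609, 0.793, -0.0]
contact_force: [-0.2, -0.4, -5.7]
gripper_width: 0.46
```

```bash
python3 -m handwheel '[{"dx":0,"dy":0,"dz":0.003,"ax":0,"ay":0,"az":0},{"dx":0,"dy":0,"dz":0.006,"ax":0,"ay":0,"az":0},{"dx":0,"dy":0,"dz":0.006,"ax":0,"ay":0,"az":0}]'; python3 - <<'E'
from h import *
from plant import manip
f=manip.grab_frame("side")
g=f["image"][320:430,360:470];cv2.imwrite("pics/c9.png",cv2.resize(g,(600,600),interpolation=cv2.INTER_CUBIC))
E
```

```text
time: 11.92
tool_pos: [0.5461, -0.3006, 0.0271]
tool_rot: [0.0, 0.609, 0.793, 0.0]
contact_force: [0.2, -1.7, -3.4]
gripper_width: 0.458
```

View pics/c9.png

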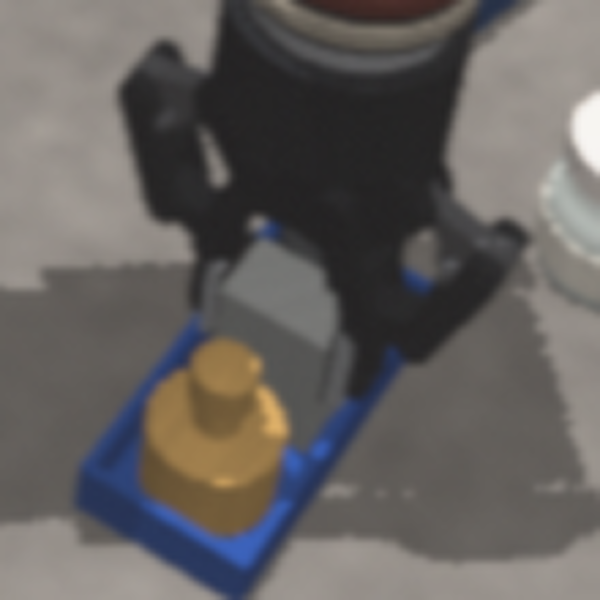

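The block is down in the tray between the weight and the plug, just touching the floor. Press slightly, release and retreat.

```bash
python3 -m handwheel '[{"dx":0,"dy":0,"dz":0.001,"ax":0,"ay":0,"az":0},{"dx":0,"dy":0,"dz":0.001,"ax":0,"ay":0,"az":0}]'; python3 -m handwheel '[{"dx":0,"dy":0,"dz":-0.001,"ax":0,"ay":0,"az":0},{"dx":0,"dy":0,"dz":-0.001,"ax":0,"ay":0,"az":0},{"dx":0,"dy":0,"dz":-0.001,"ax":0,"ay":0,"az":0}]' 0; python3 -m handwheel '[{"dx":0,"dy":0,"dz":-0.03,"ax":0,"ay":0,"az":0},{"dx":0,"dy":0,"dz":-0.09,"ax":0,"ay":0,"az":0},{"dx":0,"dy":0,"dz":-0.15,"ax":0,"ay":0,"az":0},{"dx":0,"dy":0,"dz":-0.21,"ax":0,"ay":0,"az":0},{"dx":0,"dy":0,"dz":-0.21,"ax":0,"ay":0,"az":0}]'; python3 - <<'E'
from h import *
from plant import manip
f=manip.grab_frame("side")
g=f["image"][290:430,330:470];cv2.imwrite("pics/c10.png",cv2.resize(g,(600,600),interpolation=cv2.INTER_CUBIC))
np.savez("side10.npz",**f)
H=AXLE-.06*AY+.06*(np.sin(np.deg2rad(-152.9))*AX)+[0,0,.06*np.cos(np.deg2rad(-152.9))]
print(H);delta(H[0],H[1],.237,-6.08)
E
```

```text
time: 12.22
tool_pos: [0.5462, -0.3006, 0.027]
tool_rot: [0.0, 0.609, 0.793, -0.0]
contact_force: [-3.1, 0.8, 6.2]
gripper_width: 0.463
time: 12.6
tool_pos: [0.5459, -0.3005, 0.0267]
tool_rot: [0.0, 0.609, 0.793, 0.0]
contact_force: [0.9, 0.7, 0.5]
gripper_width: 0.998
time: 13.22
tool_pos: [0.5487, -0.3024, 0.2449]
tool_rot: [0.007, 0.609, 0.793, 0.0]
contact_force: [-0.3, 0.5, -0.4]
gripper_width: 0.999
[0.57876037 0.11373327 0.10158723]
t 13.275 pos [ 0.5472 -0.3014  0.2407] yaw 105.0 F [ 0.1  -0.75 -0.78] w 1.0
  d [0.3929 0.1379 0.0021] rv [ 8.2000e-03 -7.0000e-04  1.9387e+00] dist 0.416
```

View pics/c10.png

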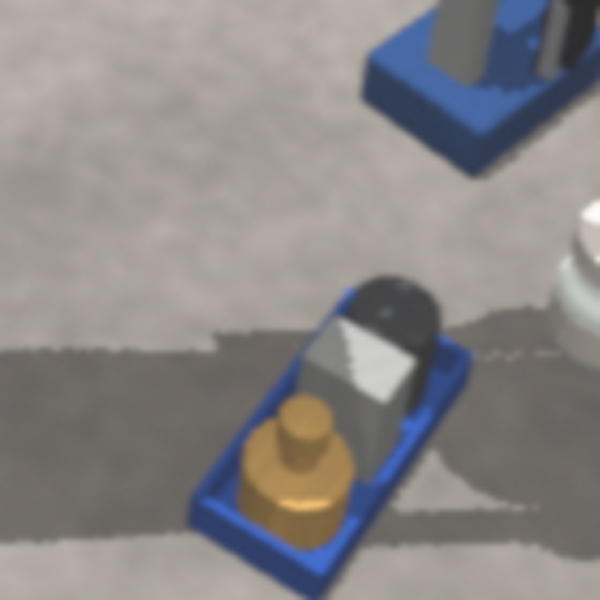

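All three stand upright in the tray: the weight at (298,480), the block at (358,390) and the plug at (393,330). Now to the handle.

```bash
python3 -m handwheel '[{"dx":0.393,"dy":0.138,"dz":0.002,"ax":0.004,"ay":0,"az":1.939},{"dx":0.393,"dy":0.138,"dz":0.002,"ax":0.004,"ay":0,"az":1.939},{"dx":0.393,"dy":0.138,"dz":0.002,"ax":0.004,"ay":0,"az":1.939},{"dx":0.393,"dy":0.138,"dz":0.002,"ax":0.004,"ay":0,"az":1.939},{"dx":0.393,"dy":0.138,"dz":0.002,"ax":0.004,"ay":0,"az":1.939}]' 0; python3 -c "
from h import *
delta(.5788,.1137,.237,-6.08)"
```

```text
time: 13.9
tool_pos: [0.5677, -0.0024, 0.2326]
tool_rot: [-0.002, 0.892, 0.451, -0.002]
contact_force: [0.7, -0.5, 0.2]
gripper_width: 0.999
t 13.9 pos [ 0.5677 -0.0024  0.2326] yaw 53.64 F [ 0.71 -0.5   0.18] w 0.999
  d [ 0.1    -0.0599 -0.0043] rv [-0.0031  0.0048  1.0424] dist 0.117
```

```bash
python3 -m handwheel '[{"dx":0.04,"dy":-0.02,"dz":-0.007,"ax":0,"ay":0,"az":1.03},{"dx":0.06,"dy":-0.035,"dz":-0.007,"ax":0,"ay":0,"az":1.03},{"dx":0.08,"dy":-0.045,"dz":-0.007,"ax":0,"ay":0,"az":1.03},{"dx":0.09,"dy":-0.055,"dz":-0.007,"ax":0,"ay":0,"az":1.03},{"dx":0.095,"dy":-0.06,"dz":-0.007,"ax":0,"ay":0,"az":1.03}]' 0;python3 -m handwheel '[{"dx":0,"dy":0,"dz":0,"ax":0,"ay":0,"az":0.14},{"dx":0,"dy":0,"dz":0,"ax":0,"ay":0,"az":0.14},{"dx":0,"dy":0,"dz":0,"ax":0,"ay":0,"az":0.14}]' 0; python3 -c "
from h import *
delta(.5788,.1137,.0826,-6.08)"
```

```text
time: 14.52
tool_pos: [0.575, 0.1086, 0.2394]
tool_rot: [-0.0, 1.0, -0.0, -0.003]
contact_force: [-0.5, -0.2, 0.1]
gripper_width: 0.997
time: 14.9
tool_pos: [0.5757, 0.1076, 0.2409]
tool_rot: [0.0, 0.998, -0.067, -0.002]
contact_force: [-0.0, 0.3, 0.0]
gripper_width: 0.997
t 14.9 pos [0.5757 0.1076 0.2409] yaw -7.65 F [-0.03  0.27  0.01] w 0.997
  d [ 0.0029 -0.0065  0.1583] rv [ 0.0003  0.0039 -0.0275] dist 0.158
```

```bash
python3 -m handwheel '[{"dx":0.003,"dy":-0.0065,"dz":0.03,"ax":0,"ay":0,"az":-0.0275},{"dx":0.003,"dy":-0.0065,"dz":0.08,"ax":0,"ay":0,"az":-0.0275},{"dx":0.003,"dy":-0.0065,"dz":0.13,"ax":0,"ay":0,"az":-0.0275},{"dx":0.003,"dy":-0.0065,"dz":0.158,"ax":0,"ay":0,"az":-0.0275},{"dx":0.003,"dy":-0.0065,"dz":0.158,"ax":0,"ay":0,"az":-0.0275}]' 0;python3 -m handwheel '[{"dx":0,"dy":0,"dz":0,"ax":0,"ay":0,"az":0}]' 0; python3 -c "
from h import *
from plant import manip
delta(.5788,.1137,.0826,-6.08)
cv2.imwrite('pics/s11.png',manip.grab_frame('side')['image'][100:340,140:460])"
```

```text
time: 15.52
tool_pos: [0.5772, 0.1135, 0.0808]
tool_rot: [0.0, 0.999, -0.054, -0.004]
contact_force: [-1.0, -0.3, 0.7]
gripper_width: 1.001
time: 15.65
tool_pos: [0.5808, 0.1138, 0.0858]
tool_rot: [-0.0, 0.999, -0.054, 0.0]
contact_force: [0.4, 0.5, 1.2]
gripper_width: 0.995
t 15.65 pos [0.5808 0.1138 0.0858] yaw -6.16 F [0.44 0.53 1.2 ] w 0.995
  d [-0.002   0.0003  0.0032] rv [-0.0005 -0.0003 -0.0014] dist 0.004
```

View pics/s11.png

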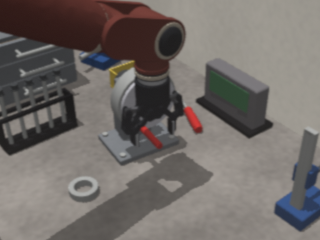

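The red handle lies between the open fingers at (150,137). Closing.

```bash
python3 -m handwheel '[{"dx":0,"dy":0,"dz":0.001,"ax":0,"ay":0,"az":0},{"dx":0,"dy":0,"dz":0.001,"ax":0,"ay":0,"az":0},{"dx":0,"dy":0,"dz":0.001,"ax":0,"ay":0,"az":0},{"dx":0,"dy":0,"dz":0.001,"ax":0,"ay":0,"az":0},{"dx":0,"dy":0,"dz":0.001,"ax":0,"ay":0,"az":0}]' 255; python3 -c "
from h import *
delta(.5788,.1137,.0826,-6.08)"
```

```text
time: 16.32
tool_pos: [0.5791, 0.1139, 0.083]
tool_rot: [-0.0, 0.999, -0.054, -0.002]
contact_force: [-2.8, -0.2, 1.1]
gripper_width: 0.163
t 16.325 pos [0.5791 0.1139 0.083 ] yaw -6.17 F [-2.82 -0.17  1.15] w 0.163
  d [-0.0002  0.0002  0.0004] rv [ 0.0001  0.0037 -0.0016] dist 0.001
```

```bash
cat > log.py <<'E'
from h import *
from plant import manip
import json
s=manip.state();d=s["tool_pos"]+[0,0,.019]-AXLE;u=d@AX;z=d[2]
a=np.degrees(np.arctan2(u,z));F=s["contact_force"];t=np.deg2rad(a)
ft=F@AX*np.cos(t)-F[2]*np.sin(t);fr=F@AX*np.sin(t)+F[2]*np.cos(t)
print("t %.2f a %.1f r %.1f Ft %.2f Fr %.2f Fy %.2f w %.3f"%(s["time"],a,1e3*np.hypot(u,z),ft,fr,F@AY,s["gripper_width"]))
open("log.txt","a").write(json.dumps([s["time"],a,ft,fr,1e3*np.hypot(u,z),float(F@AX),float(F[2])])+"\n")
E
python3 log.py
python3 - <<'E'
import numpy as np
for k in range(18):
    a0=-153+20*k
    print(a0,[tuple(float(v) for v in np.round(60*np.array([np.sin(a)-np.sin(b),-(np.cos(a)-np.cos(b))]),1)) for b in[np.deg2rad(a0)] for a in np.deg2rad(a0+np.array([5,10,15,20]))])
E
```

```text
t 16.32 a -152.9 r 59.5 Ft 3.01 Fr 0.25 Fy -0.47 w 0.163
-153 [(-4.6, -2.6), (-8.9, -5.5), (-12.9, -8.9), (-16.6, -12.5)]
-133 [(-3.4, -4.0), (-6.4, -8.2), (-9.1, -12.8), (-11.3, -17.5)]
-113 [(-1.8, -4.9), (-3.2, -9.9), (-4.2, -15.1), (-4.7, -20.3)]
-93 [(-0.0, -5.2), (0.4, -10.5), (1.2, -15.6), (2.5, -20.7)]
-73 [(1.7, -4.9), (3.9, -9.7), (6.5, -14.3), (9.5, -18.6)]
-53 [(3.3, -4.0), (7.0, -7.8), (11.0, -11.2), (15.2, -14.2)]
-33 [(4.5, -2.7), (9.2, -4.9), (14.1, -6.7), (19.2, -8.1)]
-13 [(5.1, -1.0), (10.4, -1.5), (15.6, -1.5), (20.8, -1.1)]
7 [(5.2, 0.9), (10.2, 2.2), (15.2, 3.9), (19.9, 6.1)]
27 [(4.6, 2.6), (8.9, 5.5), (12.9, 8.9), (16.6, 12.5)]
47 [(3.4, 4.0), (6.4, 8.2), (9.1, 12.8), (11.3, 17.5)]
67 [(1.8, 4.9), (3.2, 9.9), (4.2, 15.1), (4.7, 20.3)]
87 [(0.0, 5.2), (-0.4, 10.5), (-1.2, 15.6), (-2.5, 20.7)]
107 [(-1.7, 4.9), (-3.9, 9.7), (-6.5, 14.3), (-9.5, 18.6)]
127 [(-3.3, 4.0), (-7.0, 7.8), (-11.0, 11.2), (-15.2, 14.2)]
147 [(-4.5, 2.7), (-9.2, 4.9), (-14.1, 6.7), (-19.2, 8.1)]
167 [(-5.1, 1.0), (-10.4, 1.5), (-15.6, 1.5), (-20.8, 1.1)]
187 [(-5.2, -0.9), (-10.2, -2.2), (-15.2, -3.9), (-19.9, -6.1)]
```

```bash
python3 -m handwheel '[{"dx":-0.0046,"dy":0,"dz":-0.0026,"ax":0,"ay":0,"az":0},{"dx":-0.0089,"dy":0,"dz":-0.0055,"ax":0,"ay":0,"az":0},{"dx":-0.0129,"dy":0,"dz":-0.0089,"ax":0,"ay":0,"az":0},{"dx":-0.0166,"dy":0,"dz":-0.0125,"ax":0,"ay":0,"az":0}]' >/dev/null; python3 log.py;python3 -m handwheel '[{"dx":-0.0034,"dy":0,"dz":-0.004,"ax":0,"ay":0,"az":0},{"dx":-0.0064,"dy":0,"dz":-0.0082,"ax":0,"ay":0,"az":0},{"dx":-0.0091,"dy":0,"dz":-0.0128,"ax":0,"ay":0,"az":0},{"dx":-0.0113,"dy":0,"dz":-0.0175,"ax":0,"ay":0,"az":0}]' >/dev/null; python3 log.py
```

```text
t 16.82 a -132.7 r 60.0 Ft -2.60 Fr 5.02 Fy -0.07 w 0.164
t 17.32 a -112.6 r 60.6 Ft -1.24 Fr 7.19 Fy 0.62 w 0.161
```

```bash
python3 -m handwheel '[{"dx":-0.0018,"dy":0,"dz":-0.0049,"ax":0,"ay":0,"az":0},{"dx":-0.0032,"dy":0,"dz":-0.0099,"ax":0,"ay":0,"az":0},{"dx":-0.0042,"dy":0,"dz":-0.0151,"ax":0,"ay":0,"az":0},{"dx":-0.0047,"dy":0,"dz":-0.0203,"ax":0,"ay":0,"az":0}]' >/dev/null; python3 log.py;python3 -m handwheel '[{"dx":0,"dy":0,"dz":-0.0052,"ax":0,"ay":0,"az":0},{"dx":0.0004,"dy":0,"dz":-0.0105,"ax":0,"ay":0,"az":0},{"dx":0.0012,"dy":0,"dz":-0.0156,"ax":0,"ay":0,"az":0},{"dx":0.0025,"dy":0,"dz":-0.0207,"ax":0,"ay":0,"az":0}]' >/dev/null; python3 log.py
python3 -m handwheel '[{"dx":0.0017,"dy":0,"dz":-0.0049,"ax":0,"ay":0,"az":0},{"dx":0.0039,"dy":0,"dz":-0.0097,"ax":0,"ay":0,"az":0},{"dx":0.0065,"dy":0,"dz":-0.0143,"ax":0,"ay":0,"az":0},{"dx":0.0095,"dy":0,"dz":-0.0186,"ax":0,"ay":0,"az":0}]' >/dev/null; python3 log.py
```

```text
t 17.82 a -92.7 r 61.2 Ft -2.05 Fr 9.39 Fy -0.53 w 0.165
t 18.32 a -72.6 r 61.6 Ft -3.97 Fr 10.09 Fy -1.04 w 0.167
t 18.82 a -51.3 r 61.7 Ft -3.57 Fr 10.55 Fy -2.52 w 0.166
```

```bash
python3 -m handwheel '[{"dx":0.0033,"dy":0,"dz":-0.004,"ax":0,"ay":0,"az":0},{"dx":0.007,"dy":0,"dz":-0.0078,"ax":0,"ay":0,"az":0},{"dx":0.011,"dy":0,"dz":-0.0112,"ax":0,"ay":0,"az":0},{"dx":0.0152,"dy":0,"dz":-0.0142,"ax":0,"ay":0,"az":0}]' >/dev/null; python3 log.py;python3 -m handwheel '[{"dx":0.0045,"dy":0,"dz":-0.0027,"ax":0,"ay":0,"az":0},{"dx":0.0092,"dy":0,"dz":-0.0049,"ax":0,"ay":0,"az":0},{"dx":0.0141,"dy":0,"dz":-0.0067,"ax":0,"ay":0,"az":0},{"dx":0.0192,"dy":0,"dz":-0.0081,"ax":0,"ay":0,"az":0}]' >/dev/null; python3 log.py
python3 -m handwheel '[{"dx":0.0051,"dy":0,"dz":-0.001,"ax":0,"ay":0,"az":0},{"dx":0.0104,"dy":0,"dz":-0.0015,"ax":0,"ay":0,"az":0},{"dx":0.0156,"dy":0,"dz":-0.0015,"ax":0,"ay":0,"az":0},{"dx":0.0208,"dy":0,"dz":-0.0011,"ax":0,"ay":0,"az":0}]' >/dev/null; python3 log.py
python3 -m handwheel '[{"dx":0.0052,"dy":0,"dz":0.0009,"ax":0,"ay":0,"az":0},{"dx":0.0102,"dy":0,"dz":0.0022,"ax":0,"ay":0,"az":0},{"dx":0.0152,"dy":0,"dz":0.0039,"ax":0,"ay":0,"az":0},{"dx":0.0199,"dy":0,"dz":0.0061,"ax":0,"ay":0,"az":0}]' >/dev/null; python3 log.py
```

```text
t 19.32 a -30.2 r 61.9 Ft -4.53 Fr 3.68 Fy -0.39 w 0.166
t 19.82 a -11.2 r 61.8 Ft -4.59 Fr -1.06 Fy -0.51 w 0.167
t 20.32 a 7.8 r 61.4 Ft -4.66 Fr -2.33 Fy 0.03 w 0.165
t 20.82 a 27.0 r 60.8 Ft -5.78 Fr -5.45 Fy -0.88 w 0.161
```

```bash
python3 -m handwheel '[{"dx":0.0046,"dy":0,"dz":0.0026,"ax":0,"ay":0,"az":0},{"dx":0.0089,"dy":0,"dz":0.0055,"ax":0,"ay":0,"az":0},{"dx":0.0129,"dy":0,"dz":0.0089,"ax":0,"ay":0,"az":0},{"dx":0.0166,"dy":0,"dz":0.0125,"ax":0,"ay":0,"az":0}]' >/dev/null; python3 log.py;python3 -m handwheel '[{"dx":0.0034,"dy":0,"dz":0.004,"ax":0,"ay":0,"az":0},{"dx":0.0064,"dy":0,"dz":0.0082,"ax":0,"ay":0,"az":0},{"dx":0.0091,"dy":0,"dz":0.0128,"ax":0,"ay":0,"az":0},{"dx":0.0113,"dy":0,"dz":0.0175,"ax":0,"ay":0,"az":0}]' >/dev/null; python3 log.py
python3 -m handwheel '[{"dx":0.0018,"dy":0,"dz":0.0049,"ax":0,"ay":0,"az":0},{"dx":0.0032,"dy":0,"dz":0.0099,"ax":0,"ay":0,"az":0},{"dx":0.0042,"dy":0,"dz":0.0151,"ax":0,"ay":0,"az":0},{"dx":0.0047,"dy":0,"dz":0.0203,"ax":0,"ay":0,"az":0}]' >/dev/null; python3 log.py
```

```text
t 21.32 a 46.5 r 60.1 Ft -5.69 Fr -7.30 Fy -0.15 w 0.161
t 21.82 a 66.2 r 59.5 Ft -5.56 Fr -10.13 Fy -0.03 w 0.164
t 22.32 a 85.9 r 59.0 Ft -5.09 Fr -14.39 Fy -0.86 w 0.168
```

```bash
python3 -m handwheel '[{"dx":-0.0005,"dy":0,"dz":0.0049,"ax":0,"ay":0,"az":0},{"dx":-0.0014,"dy":0,"dz":0.0097,"ax":0,"ay":0,"az":0},{"dx":-0.0022,"dy":0,"dz":0.0146,"ax":0,"ay":0,"az":0},{"dx":-0.0035,"dy":0,"dz":0.0197,"ax":0,"ay":0,"az":0}]' >/dev/null; python3 log.py;python3 -m handwheel '[{"dx":-0.0017,"dy":0,"dz":0.0049,"ax":0,"ay":0,"az":0},{"dx":-0.0039,"dy":0,"dz":0.0097,"ax":0,"ay":0,"az":0},{"dx":-0.0065,"dy":0,"dz":0.0143,"ax":0,"ay":0,"az":0},{"dx":-0.0095,"dy":0,"dz":0.0186,"ax":0,"ay":0,"az":0}]' >/dev/null; python3 log.py
python3 -m handwheel '[{"dx":-0.0033,"dy":0,"dz":0.004,"ax":0,"ay":0,"az":0},{"dx":-0.007,"dy":0,"dz":0.0078,"ax":0,"ay":0,"az":0},{"dx":-0.011,"dy":0,"dz":0.0112,"ax":0,"ay":0,"az":0},{"dx":-0.0152,"dy":0,"dz":0.0142,"ax":0,"ay":0,"az":0}]' >/dev/null; python3 log.py
python3 -m handwheel '[{"dx":-0.0045,"dy":0,"dz":0.0027,"ax":0,"ay":0,"az":0},{"dx":-0.0092,"dy":0,"dz":0.0049,"ax":0,"ay":0,"az":0},{"dx":-0.0141,"dy":0,"dz":0.0067,"ax":0,"ay":0,"az":0},{"dx":-0.0192,"dy":0,"dz":0.0081,"ax":0,"ay":0,"az":0}]' >/dev/null; python3 log.py
```

```text
t 22.82 a 103.4 r 58.7 Ft -5.17 Fr -12.00 Fy -0.37 w 0.167
t 23.32 a 121.8 r 58.4 Ft -2.86 Fr -8.98 Fy -2.40 w 0.162
t 23.82 a 142.1 r 58.0 Ft -3.33 Fr -0.94 Fy -0.35 w 0.168
t 24.32 a 167.0 r 58.4 Ft -1.77 Fr -3.39 Fy 0.94 w 0.166
```

```bash
python3 -m handwheel '[{"dx":-0.0051,"dy":0,"dz":0.001,"ax":0,"ay":0,"az":0},{"dx":-0.0104,"dy":0,"dz":0.0015,"ax":0,"ay":0,"az":0},{"dx":-0.0156,"dy":0,"dz":0.0015,"ax":0,"ay":0,"az":0},{"dx":-0.0208,"dy":0,"dz":0.0011,"ax":0,"ay":0,"az":0}]' >/dev/null; python3 log.py;python3 -m handwheel '[{"dx":-0.0052,"dy":0,"dz":-0.0009,"ax":0,"ay":0,"az":0},{"dx":-0.0102,"dy":0,"dz":-0.0022,"ax":0,"ay":0,"az":0},{"dx":-0.0152,"dy":0,"dz":-0.0039,"ax":0,"ay":0,"az":0},{"dx":-0.0199,"dy":0,"dz":-0.0061,"ax":0,"ay":0,"az":0}]' >/dev/null; python3 log.py
python3 -m handwheel '[{"dx":-0.0046,"dy":0,"dz":-0.0026,"ax":0,"ay":0,"az":0},{"dx":-0.0089,"dy":0,"dz":-0.0055,"ax":0,"ay":0,"az":0},{"dx":-0.0129,"dy":0,"dz":-0.0089,"ax":0,"ay":0,"az":0},{"dx":-0.0166,"dy":0,"dz":-0.0125,"ax":0,"ay":0,"az":0}]' >/dev/null; python3 log.py;python3 -m handwheel '[{"dx":-0.0034,"dy":0,"dz":-0.004,"ax":0,"ay":0,"az":0},{"dx":-0.0064,"dy":0,"dz":-0.0082,"ax":0,"ay":0,"az":0},{"dx":-0.0091,"dy":0,"dz":-0.0128,"ax":0,"ay":0,"az":0},{"dx":-0.0113,"dy":0,"dz":-0.0175,"ax":0,"ay":0,"az":0}]' >/dev/null; python3 log.py
```

```text
t 24.82 a -172.1 r 58.8 Ft -1.23 Fr -2.20 Fy 1.50 w 0.165
t 25.32 a -151.5 r 59.4 Ft -1.06 Fr 1.41 Fy 1.29 w 0.167
t 25.82 a -131.3 r 60.0 Ft -1.76 Fr 3.87 Fy 1.74 w 0.165
t 26.32 a -111.3 r 60.7 Ft -2.44 Fr 6.56 Fy 0.28 w 0.165
```

```bash
cat > fit.py <<'E'
from h import *
import json
from scipy.optimize import least_squares
L=np.array([json.loads(l) for l in open("log.txt")])[1:]
a=np.deg2rad(L[:,1]);u=L[:,4]*np.sin(a);z=L[:,4]*np.cos(a)
c=least_squares(lambda p:np.hypot(u-p[0],z-p[1])-60,[0,0]).x;print("centre mm",c,"rms",np.std(np.hypot(u-c[0],z-c[1])-60))
t=np.arctan2(u-c[0],z-c[1]);tu=np.unwrap(t)
ft=L[:,5]*np.cos(t)-L[:,6]*np.sin(t)
sg=np.sign(np.gradient(tu)) if len(tu)>1 else 1
A=np.c_[sg,np.sin(t),np.cos(t)]
w,res,_,_=np.linalg.lstsq(A,ft,rcond=None)
r=ft-A@w;cov=np.linalg.inv(A.T@A)*r.var()
amp=np.hypot(w[1],w[2]);phi=np.arctan2(w[2],w[1])
print("drag %.2f amp %.2f (free)  rms %.2f; phi %.1f -> handle angle heavy-down %.1f  +-%.1f deg"%(w[0],amp,r.std(),np.degrees(phi),(np.degrees(np.pi-phi)+180)%360-180,np.degrees(np.sqrt(cov[1,1])/amp)))
print(np.c_[np.degrees(t),ft,r].round(1).tolist())
E
python3 fit.py
```

```text
centre mm [-1.20873689  1.43496511] rms 0.08772907702636723
drag -3.47 amp 1.99 (free)  rms 0.51; phi -123.7 -> handle angle heavy-down -56.3  +-4.6 deg
[[-134.5, -2.4, -0.9], [-114.3, -1.0, 0.8], [-94.2, -1.8, 0.4], [-73.6, -3.8, -0.9], [-51.6, -3.5, 0.1], [-29.9, -4.5, -0.2], [-10.3, -4.6, 0.3], [9.2, -4.6, 0.7], [28.7, -5.6, -0.2], [48.3, -5.5, -0.1], [67.9, -5.3, -0.1], [87.3, -4.7, -0.1], [104.5, -4.9, -0.8], [122.4, -2.8, 0.7], [142.0, -3.3, -0.5], [166.2, -1.8, 0.3], [-173.4, -1.3, 0.4], [-153.2, -1.0, 0.5], [-133.1, -1.6, -0.1], [-113.0, -2.2, -0.4]]
```

```bash
python3 - <<'E'
import numpy as np
for k in range(15):
    a0=-113-20*k
    print(a0,[tuple(float(v) for v in np.round(60*np.array([np.sin(a)-np.sin(b),-(np.cos(a)-np.cos(b))]),1)) for b in[np.deg2rad(a0)] for a in np.deg2rad(a0-np.array([5,10,15,20]))])
E
```

```text
-113 [(2.3, 4.7), (4.9, 9.2), (7.9, 13.5), (11.3, 17.5)]
-133 [(3.7, 3.7), (7.8, 7.0), (12.1, 10.0), (16.6, 12.5)]
-153 [(4.8, 2.2), (9.7, 3.9), (14.8, 5.2), (19.9, 6.1)]
-173 [(5.2, 0.4), (10.5, 0.4), (15.7, -0.1), (20.8, -1.1)]
-193 [(5.0, -1.4), (9.9, -3.2), (14.7, -5.5), (19.2, -8.1)]
-213 [(4.3, -3.0), (8.2, -6.4), (11.9, -10.2), (15.2, -14.2)]
-233 [(3.0, -4.3), (5.5, -8.9), (7.7, -13.6), (9.5, -18.6)]
-253 [(1.3, -5.1), (2.2, -10.2), (2.6, -15.4), (2.5, -20.7)]
-273 [(-0.5, -5.2), (-1.5, -10.4), (-2.9, -15.4), (-4.7, -20.3)]
-293 [(-2.3, -4.7), (-4.9, -9.2), (-7.9, -13.5), (-11.3, -17.5)]
-313 [(-3.7, -3.7), (-7.8, -7.0), (-12.1, -10.0), (-16.6, -12.5)]
-333 [(-4.8, -2.2), (-9.7, -3.9), (-14.8, -5.2), (-19.9, -6.1)]
-353 [(-5.2, -0.4), (-10.5, -0.4), (-15.7, 0.1), (-20.8, 1.1)]
-373 [(-5.0, 1.4), (-9.9, 3.2), (-14.7, 5.5), (-19.2, 8.1)]
-393 [(-4.3, 3.0), (-8.2, 6.4), (-11.9, 10.2), (-15.2, 14.2)]
```

```bash
python3 -m handwheel '[{"dx":0.0023,"dy":0,"dz":0.0047,"ax":0,"ay":0,"az":0},{"dx":0.0049,"dy":0,"dz":0.0092,"ax":0,"ay":0,"az":0},{"dx":0.0079,"dy":0,"dz":0.0135,"ax":0,"ay":0,"az":0},{"dx":0.0113,"dy":0,"dz":0.0175,"ax":0,"ay":0,"az":0}]' >/dev/null; python3 log.py;python3 -m handwheel '[{"dx":0.0037,"dy":0,"dz":0.0037,"ax":0,"ay":0,"az":0},{"dx":0.0078,"dy":0,"dz":0.007,"ax":0,"ay":0,"az":0},{"dx":0.0121,"dy":0,"dz":0.01,"ax":0,"ay":0,"az":0},{"dx":0.0166,"dy":0,"dz":0.0125,"ax":0,"ay":0,"az":0}]' >/dev/null; python3 log.py
python3 -m handwheel '[{"dx":0.0048,"dy":0,"dz":0.0022,"ax":0,"ay":0,"az":0},{"dx":0.0097,"dy":0,"dz":0.0039,"ax":0,"ay":0,"az":0},{"dx":0.0148,"dy":0,"dz":0.0052,"ax":0,"ay":0,"az":0},{"dx":0.0199,"dy":0,"dz":0.0061,"ax":0,"ay":0,"az":0}]' >/dev/null; python3 log.py
python3 -m handwheel '[{"dx":0.0052,"dy":0,"dz":0.0004,"ax":0,"ay":0,"az":0},{"dx":0.0105,"dy":0,"dz":0.0004,"ax":0,"ay":0,"az":0},{"dx":0.0157,"dy":0,"dz":-0.0001,"ax":0,"ay":0,"az":0},{"dx":0.0208,"dy":0,"dz":-0.0011,"ax":0,"ay":0,"az":0}]' >/dev/null; python3 log.py
python3 -m handwheel '[{"dx":0.005,"dy":0,"dz":-0.0014,"ax":0,"ay":0,"az":0},{"dx":0.0099,"dy":0,"dz":-0.0032,"ax":0,"ay":0,"az":0},{"dx":0.0147,"dy":0,"dz":-0.0055,"ax":0,"ay":0,"az":0},{"dx":0.0192,"dy":0,"dz":-0.0081,"ax":0,"ay":0,"az":0}]' >/dev/null; python3 log.py
```

```text
t 26.82 a -130.7 r 59.9 Ft 5.30 Fr 7.96 Fy -0.13 w 0.164
t 27.32 a -151.1 r 59.2 Ft 5.05 Fr 5.54 Fy 0.24 w 0.167
t 27.82 a -171.9 r 58.5 Ft 5.55 Fr 3.02 Fy 0.70 w 0.162
t 28.32 a 166.5 r 58.0 Ft 4.49 Fr 1.95 Fy 0.70 w 0.166
t 28.82 a 145.1 r 58.1 Ft 4.81 Fr -4.67 Fy 1.13 w 0.164
```

```bash
python3 -m handwheel '[{"dx":0.0043,"dy":0,"dz":-0.003,"ax":0,"ay":0,"az":0},{"dx":0.0082,"dy":0,"dz":-0.0064,"ax":0,"ay":0,"az":0},{"dx":0.0119,"dy":0,"dz":-0.0102,"ax":0,"ay":0,"az":0},{"dx":0.0152,"dy":0,"dz":-0.0142,"ax":0,"ay":0,"az":0}]' >/dev/null; python3 log.py;python3 -m handwheel '[{"dx":0.003,"dy":0,"dz":-0.0043,"ax":0,"ay":0,"az":0},{"dx":0.0055,"dy":0,"dz":-0.0089,"ax":0,"ay":0,"az":0},{"dx":0.0077,"dy":0,"dz":-0.0136,"ax":0,"ay":0,"az":0},{"dx":0.0095,"dy":0,"dz":-0.0186,"ax":0,"ay":0,"az":0}]' >/dev/null; python3 log.py
python3 -m handwheel '[{"dx":0.0013,"dy":0,"dz":-0.0051,"ax":0,"ay":0,"az":0},{"dx":0.0022,"dy":0,"dz":-0.0102,"ax":0,"ay":0,"az":0},{"dx":0.0026,"dy":0,"dz":-0.0154,"ax":0,"ay":0,"az":0},{"dx":0.0025,"dy":0,"dz":-0.0207,"ax":0,"ay":0,"az":0}]' >/dev/null; python3 log.py
python3 -m handwheel '[{"dx":-0.0005,"dy":0,"dz":-0.0052,"ax":0,"ay":0,"az":0},{"dx":-0.0015,"dy":0,"dz":-0.0104,"ax":0,"ay":0,"az":0},{"dx":-0.0029,"dy":0,"dz":-0.0154,"ax":0,"ay":0,"az":0},{"dx":-0.0047,"dy":0,"dz":-0.0203,"ax":0,"ay":0,"az":0}]' >/dev/null; python3 log.py
python3 -m handwheel '[{"dx":-0.0023,"dy":0,"dz":-0.0047,"ax":0,"ay":0,"az":0},{"dx":-0.0049,"dy":0,"dz":-0.0092,"ax":0,"ay":0,"az":0},{"dx":-0.0079,"dy":0,"dz":-0.0135,"ax":0,"ay":0,"az":0},{"dx":-0.0113,"dy":0,"dz":-0.0175,"ax":0,"ay":0,"az":0}]' >/dev/null; python3 log.py; python3 fit.py
```

```text
t 29.32 a 125.1 r 58.2 Ft 3.72 Fr -8.52 Fy 0.30 w 0.168
t 29.82 a 105.7 r 58.4 Ft 2.35 Fr -8.88 Fy 1.08 w 0.162
t 30.32 a 85.8 r 58.8 Ft 2.03 Fr -7.78 Fy 1.89 w 0.164
t 30.82 a 65.9 r 59.5 Ft 2.37 Fr -8.68 Fy 1.27 w 0.164
t 31.32 a 46.1 r 60.2 Ft 2.30 Fr -7.53 Fy 2.62 w 0.166
centre mm [-1.21767781  1.4923828 ] rms 0.1074509506890019
drag -3.54 amp 1.92 (free)  rms 0.49; phi -122.6 -> handle angle heavy-down -57.4  +-3.9 deg
[[-134.5, -2.4, -0.8], [-114.4, -1.0, 0.9], [-94.2, -1.8, 0.6], [-73.6, -3.8, -0.8], [-51.6, -3.5, 0.2], [-29.9, -4.5, -0.1], [-10.3, -4.6, 0.4], [9.2, -4.6, 0.7], [28.7, -5.6, -0.2], [48.3, -5.5, -0.1], [68.0, -5.2, -0.1], [87.4, -4.7, -0.1], [104.5, -4.9, -0.8], [122.4, -2.8, 0.8], [142.1, -3.3, -0.4], [166.2, -1.8, 0.4], [-173.4, -1.3, 0.5], [-153.2, -1.0, 0.6], [-133.1, -1.6, 0.0], [-113.0, -2.2, -0.3], [-132.5, 5.6, 0.2], [-152.8, 5.2, -0.2], [-173.3, 5.6, 0.4], [165.7, 4.5, -0.3], [145.0, 4.8, 0.5], [125.6, 3.8, 0.2], [106.8, 2.5, -0.5], [87.3, 2.2, -0.2], [67.6, 2.6, 0.7], [47.9, 2.5, 0.9]]
```

```bash
python3 -m handwheel '[{"dx":-0.0037,"dy":0,"dz":-0.0037,"ax":0,"ay":0,"az":0},{"dx":-0.0078,"dy":0,"dz":-0.007,"ax":0,"ay":0,"az":0},{"dx":-0.0121,"dy":0,"dz":-0.01,"ax":0,"ay":0,"az":0},{"dx":-0.0166,"dy":0,"dz":-0.0125,"ax":0,"ay":0,"az":0}]' >/dev/null; python3 log.py;python3 -m handwheel '[{"dx":-0.0048,"dy":0,"dz":-0.0022,"ax":0,"ay":0,"az":0},{"dx":-0.0097,"dy":0,"dz":-0.0039,"ax":0,"ay":0,"az":0},{"dx":-0.0148,"dy":0,"dz":-0.0052,"ax":0,"ay":0,"az":0},{"dx":-0.0199,"dy":0,"dz":-0.0061,"ax":0,"ay":0,"az":0}]' >/dev/null; python3 log.py
python3 -m handwheel '[{"dx":-0.0052,"dy":0,"dz":-0.0004,"ax":0,"ay":0,"az":0},{"dx":-0.0105,"dy":0,"dz":-0.0004,"ax":0,"ay":0,"az":0},{"dx":-0.0157,"dy":0,"dz":0.0001,"ax":0,"ay":0,"az":0},{"dx":-0.0208,"dy":0,"dz":0.0011,"ax":0,"ay":0,"az":0}]' >/dev/null; python3 log.py
python3 -m handwheel '[{"dx":-0.005,"dy":0,"dz":0.0014,"ax":0,"ay":0,"az":0},{"dx":-0.0099,"dy":0,"dz":0.0032,"ax":0,"ay":0,"az":0},{"dx":-0.0147,"dy":0,"dz":0.0055,"ax":0,"ay":0,"az":0},{"dx":-0.0192,"dy":0,"dz":0.0081,"ax":0,"ay":0,"az":0}]' >/dev/null; python3 log.py
python3 -m handwheel '[{"dx":-0.0043,"dy":0,"dz":0.003,"ax":0,"ay":0,"az":0},{"dx":-0.0082,"dy":0,"dz":0.0064,"ax":0,"ay":0,"az":0},{"dx":-0.0119,"dy":0,"dz":0.0102,"ax":0,"ay":0,"az":0},{"dx":-0.0152,"dy":0,"dz":0.0142,"ax":0,"ay":0,"az":0}]' >/dev/null; python3 log.py
python3 -m handwheel '[{"dx":-0.003,"dy":0,"dz":0.0043,"ax":0,"ay":0,"az":0},{"dx":-0.0055,"dy":0,"dz":0.0089,"ax":0,"ay":0,"az":0},{"dx":-0.0077,"dy":0,"dz":0.0136,"ax":0,"ay":0,"az":0},{"dx":-0.0095,"dy":0,"dz":0.0186,"ax":0,"ay":0,"az":0}]' >/dev/null; python3 log.py
python3 -m handwheel '[{"dx":-0.0013,"dy":0,"dz":0.0051,"ax":0,"ay":0,"az":0},{"dx":-0.0022,"dy":0,"dz":0.0102,"ax":0,"ay":0,"az":0},{"dx":-0.0026,"dy":0,"dz":0.0154,"ax":0,"ay":0,"az":0},{"dx":-0.0025,"dy":0,"dz":0.0207,"ax":0,"ay":0,"az":0}]' >/dev/null; python3 log.py; python3 fit.py
```

```text
t 31.82 a 26.2 r 61.2 Ft 1.59 Fr -9.50 Fy 3.37 w 0.163
t 32.33 a 7.0 r 61.9 Ft 1.50 Fr -10.94 Fy 4.73 w 0.160
t 32.83 a -11.6 r 62.4 Ft 3.13 Fr -10.55 Fy 3.93 w 0.163
t 33.33 a -28.8 r 62.5 Ft 2.46 Fr -7.94 Fy 3.46 w 0.163
t 33.83 a -47.7 r 62.0 Ft 3.50 Fr 3.16 Fy 1.34 w 0.161
t 34.33 a -70.3 r 61.8 Ft 4.53 Fr 7.98 Fy -0.07 w 0.166
t 34.83 a -90.8 r 61.5 Ft 5.16 Fr 6.41 Fy 1.03 w 0.165
centre mm [-1.25935781  1.61852222] rms 0.17747175852441618
drag -3.62 amp 1.91 (free)  rms 0.48; phi -126.4 -> handle angle heavy-down -53.6  +-3.3 deg
[[-134.6, -2.4, -0.7], [-114.5, -1.0, 0.9], [-94.3, -1.8, 0.6], [-73.7, -3.8, -0.8], [-51.7, -3.5, 0.2], [-30.0, -4.5, -0.2], [-10.3, -4.6, 0.4], [9.2, -4.6, 0.7], [28.8, -5.6, -0.1], [48.4, -5.4, 0.0], [68.1, -5.2, 0.0], [87.5, -4.7, 0.1], [104.7, -4.9, -0.6], [122.5, -2.8, 1.0], [142.1, -3.3, -0.2], [166.2, -1.8, 0.6], [-173.5, -1.3, 0.7], [-153.3, -1.0, 0.7], [-133.2, -1.6, 0.1], [-113.2, -2.2, -0.3], [-132.7, 5.6, 0.1], [-152.9, 5.2, -0.3], [-173.3, 5.6, 0.3], [165.7, 4.5, -0.3], [145.0, 4.8, 0.6], [125.7, 3.8, 0.2], [106.9, 2.5, -0.5], [87.4, 2.3, -0.2], [67.8, 2.7, 0.7], [48.0, 2.6, 0.8], [28.0, 1.9, 0.1], [8.4, 1.8, -0.2], [-10.7, 3.3, 1.0], [-28.5, 2.5, -0.3], [-48.0, 3.5, 0.1], [-71.4, 4.7, 0.5], [-92.4, 5.3, 0.5]]
```

```bash
sed -e 's/^w,res/import sys\nk={"f":sg<0,"b":sg>0,"x":sg==9}[sys.argv[1]]; A=A[~k];ft=ft[~k];t=t[~k]\nw,res/' fit.py > fit2.py; for k in f b x; do python3 fit2.py $k | sed -n 2p; done; grep -c . log.txt
```

```text
drag -3.46 amp 1.99 (free)  rms 0.51; phi -123.7 -> handle angle heavy-down -56.3  +-4.6 deg
drag -3.80 amp 1.81 (free)  rms 0.41; phi -129.3 -> handle angle heavy-down -50.7  +-4.6 deg
drag -3.62 amp 1.91 (free)  rms 0.48; phi -126.4 -> handle angle heavy-down -53.6  +-3.3 deg
38
```

```bash
python3 -m handwheel '[{"dx":0.0001,"dy":0,"dz":-0.0084,"ax":0,"ay":0,"az":0},{"dx":0.0015,"dy":0,"dz":-0.0166,"ax":0,"ay":0,"az":0},{"dx":0.0039,"dy":0,"dz":-0.0246,"ax":0,"ay":0,"az":0},{"dx":0.0074,"dy":0,"dz":-0.0322,"ax":0,"ay":0,"az":0},{"dx":0.0114,"dy":0,"dz":-0.0384,"ax":0,"ay":0,"az":0}]' ; python3 -m handwheel '[{"dx":0,"dy":0,"dz":0,"ax":0,"ay":0,"az":0},{"dx":0,"dy":0,"dz":0,"ax":0,"ay":0,"az":0},{"dx":0,"dy":0,"dz":0,"ax":0,"ay":0,"az":0},{"dx":0,"dy":0,"dz":0,"ax":0,"ay":0,"az":0}]';cp log.txt log_fit.txt; python3 - <<'E'
from h import *
from plant import manip
s=manip.state();d=s["tool_pos"]+[0,0,.019]-AXLE;u=d@AX*1e3+1.26;z=d[2]*1e3-1.6
print("a",np.degrees(np.arctan2(u,z)),np.hypot(u,z),s["joint_vel"].round(4))
for n in("side","top"):
    f=manip.grab_frame(n);np.savez(n+"12.npz",**f);cv2.imwrite(f"pics/{n}12.png",f["image"])
print(manip.state()["time"])
E
```

```text
time: 35.45
tool_pos: [0.5568, 0.1162, 0.1736]
tool_rot: [0.0, 0.999, -0.054, -0.002]
contact_force: [-4.5, 2.3, -0.5]
gripper_width: 0.164
time: 35.95
tool_pos: [0.5579, 0.1161, 0.1747]
tool_rot: [0.0, 0.999, -0.054, -0.001]
contact_force: [-4.3, 1.6, 4.5]
gripper_width: 0.166
a -51.74250801498819 59.938341217094816 [ 0.0006 -0.0007  0.001   0.0014 -0.0019  0.0009]
36.05
```

View pics/side12.png

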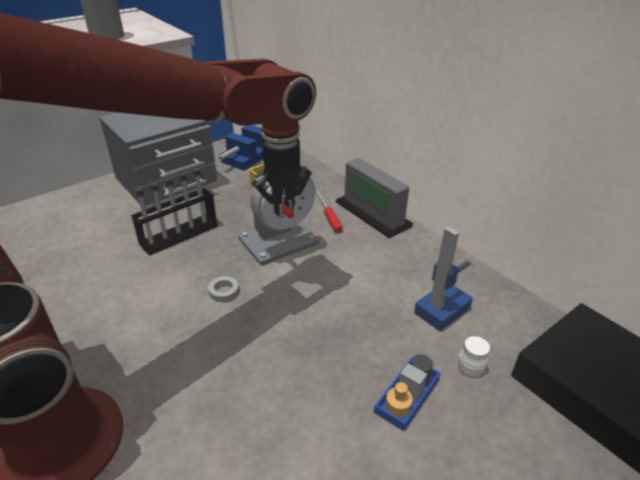

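View pics/top12.png

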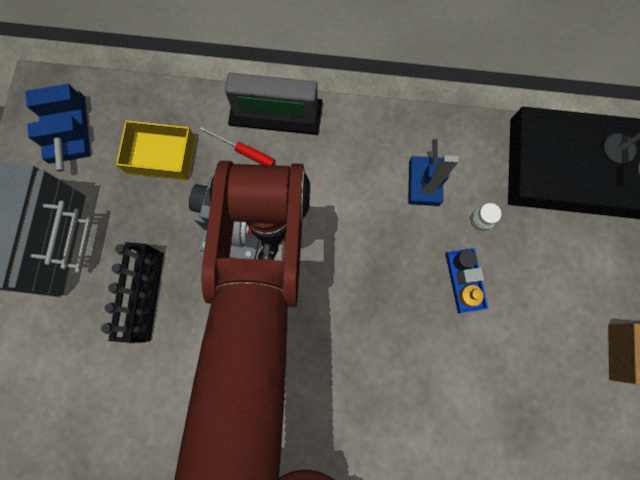

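The side view shows the handle gripped at (288,211). The tray holds weight, block and plug upright around (407,388), and the bystanders look unmoved. I'll trim about 2° towards the fitted angle, do a last check, then hand in.

```bash
python3 -m handwheel '[{"dx":-0.0007,"dy":0,"dz":0.0009,"ax":0,"ay":0,"az":0},{"dx":-0.0014,"dy":0,"dz":0.0018,"ax":0,"ay":0,"az":0},{"dx":-0.0014,"dy":0,"dz":0.0018,"ax":0,"ay":0,"az":0},{"dx":-0.0014,"dy":0,"dz":0.0018,"ax":0,"ay":0,"az":0},{"dx":-0.0014,"dy":0,"dz":0.0018,"ax":0,"ay":0,"az":0}]' ; python3 - <<'E'
from h import *
from plant import manip
s=manip.state();d=s["tool_pos"]+[0,0,.019]-AXLE;u=d@AX*1e3+1.26;z=d[2]*1e3-1.6
print("a",np.degrees(np.arctan2(u,z)),np.hypot(u,z),s["joint_vel"].round(4))
def c(n,uv,r=30):
    f0=load(n+"0.npz")["image"].astype(int);f1=load(n+"12.npz")["image"].astype(int);u,v=uv
    return abs(f0-f1)[v-r:v+r,u-r:u+r].mean().round(1)
for k,n,uv in(("bolts","side",(175,222)),("ring","side",(223,289)),("gauge","top",(430,180)),("jar","top",(487,216))): print(k,c(n,uv))
f=load("side12.npz");w=cloud(f);v,uu=np.mgrid[:480,:640]
m=(w[...,2]>.045)&(abs((w-T)@TX)<.07)&(abs((w-T)@TYv)<.035)&(w[...,2]<.08)
q=w[m];print("tray tops z by x:",[(b,(q[abs((q-T)@TX-b)<.006][:,2]).max().round(3)) for b in(-.037,.005,.043)])
E
```

```text
time: 36.67
tool_pos: [0.5576, 0.1161, 0.1741]
tool_rot: [0.0, 0.999, -0.054, 0.001]
contact_force: [-3.5, 1.2, 7.1]
gripper_width: 0.166
a -52.328805006269796 59.78145359943213 [ 0.0002 -0.0002 -0.0011  0.0021  0.0016 -0.0011]
bolts 10.8
ring 13.5
gauge 11.7
jar 14.9
tray tops z by x: [(-0.037, np.float64(0.068)), (0.005, np.float64(0.065)), (0.043, np.float64(0.057))]
```

```bash
python3 -c "
from plant import manip
print(manip.job_done())"
```

```text
the job is handed in; nothing more can be done
None
```

I handed the job in at about 36.7 s with both parts done. No verdict is reported back.

**Packing:** The weight and the block stand upright in the blue tray beside the plug. The last images show all three in place, with tops measured at 68, 65 and 57 mm against a nominal 66, 62 and 54 mm.

**Heavy side:** I turned the handle about 400° one way and 340° back. The force fit put heavy side down at a handle angle of −53.6° ± 3.3°. The two directions on their own gave −56.3° and −50.7°.

**Final state:** The rotor is held still with the handle gripped at about −52.3°. That is 1.3° off the fit. A final trim of about 2° moved the handle only 0.6°, because bearing drag and arm flex took up the rest.

**Checks that were less clean:**
- **Bystanders:** They look unmoved by eye. The pixel comparison (differences of 11 to 15 grey levels) had no noise baseline, so it neither confirms nor contradicts that.
- **Axle position:** My camera estimate was about 1.2 to 1.6 mm off, which put side loads of up to 14 N on the handle while cranking. I corrected the centre in the fit.

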